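# Fetch the flat-sided flask from its tilt-out bin

### The job

Fetch the flat-sided flask from its tilt-out bin: first move the suction canister from in front of that bin and stand it on the middle of the small square ribbed mat, then tilt the bin out, lift out the flask and stand it upright in the steel tray. Push the bin fully shut again, never tip the canister over, leave the two other bottles in their bins and do not disturb the carton, the jar or the black case.

Things in the scene. Friction and masses are not known exactly. Their poses are not given: they have to be found in the camera images.
- unit: fixed unit of three tilt-out bins side by side, 314 wide (y) x 140 deep (x) x 194 mm high, dark grey bins, aluminium edges, clear roof, back and ends. Origin on the counter under the bins' common pivot line at mid width; own -x is its front (faces the robot, up to 0.18 rad off), y is left. Pivot line: along y at x = 0, 10 mm above the counter. Bins are centred at y = +100, 0, -100 mm, each 94 wide
- roof_edge (a point): middle of the front edge of the unit's clear roof (35 mm behind the pivot line, top 194 mm above the counter; axes as the unit). The roof runs 90 mm back from here over all three bins, so that nothing can be lifted out of a shut bin
- bin_left (a joint): tilt of the left bin (y = +100 mm of the unit) about the pivot line, rad: 0 shut, grows as its top tilts out towards the robot, 0.8 at the stop. Stiff hinge: stays where it is left; 2 to 5 N at the tab moves it. At about 0.7 the contents are clear of the roof and can be drawn out along the bin's own upward direction
- bin_middle (a joint): tilt of the middle bin (y = 0), as the left one. Inside of every shut bin, unit frame: floor 16 mm above the counter, inner front wall's face at x = +34 mm up to 106 mm high, side and rear walls up to 96 mm high, 56 deep (x) and 86 wide (y)
- bin_right (a joint): tilt of the right bin (y = -100 mm), as the left one. Front panel of every bin: 8 mm thick, centred on x = 0, clear and 94 wide up to 148 mm above the counter, above that a dark grey pull tab 50 wide up to 230 mm
- tab_left (a point): middle of the top edge of the left bin's pull tab (50 wide, 8 thick), 220 mm from the pivot line; moves with the bin, z runs up along the tab, x is its thickness. 31 mm of free space behind the tab to the roof's front edge, free above the roof: hook behind it or pinch it from above; push its front to shut the bin
- tab_middle (a point): the same point of the middle bin's pull tab
- tab_right (a point): the same point of the right bin's pull tab
- flask_mid (a point): the flask to fetch: upright white plastic block bottle with flat sides, 44 (its x) x 56 (its y) x 132 mm high plus a 10 mm round cap 26 across, about 0.15-0.31 kg, standing in one of the three bins (any), x and y nearly along the unit's. Point at the body's centre, 66 mm above its underside; z is up along the flask. In a tilted bin it slides forward and leans on its inner front wall, up to 0.1 rad more than the bin
- round_bottle_mid (a point): round white bottle 50 across and 140 mm high in another bin; its centre, half-way up. Stays there
- cone_bottle_mid (a point): round conical white bottle 56 across at the foot, narrow neck, 135 mm high in another bin; its centre, half-way up. Stays there
- canister_spout (a point): suction canister: clear cup with a green lid 82 across, 60 across at the foot, with an upright central round spout 26 across rising 42 mm from the lid's top at 117 mm to 159 mm; about 0.3 kg. Point on the spout's axis 138 mm above the underside; z up. It starts standing 90 to 130 mm in front of the front panel of the bin that holds the flask, inside its swing
- mat: square black ribbed rubber mat, 150 x 150 x 3 mm, fixed flat on the counter at one side; origin at the middle of its underside
- tray: open steel tray 180 (its x) x 140 (its y) x 35 mm high, walls and floor 4 mm, fixed on the counter at the other side; origin at the middle of its underside
- carton: bystander: cardboard carton 55 x 95 x 75 mm high standing beyond the tray; origin at the middle of its underside
- jar: bystander: grey jar with white lid, 66 across, 116 mm high, beyond the mat; origin at the middle of its underside
- case: bystander: black case 45 (x) x 150 (y) x 26 mm lying between the robot and the unit; origin at the middle of its underside
Not all that is in view belongs to the job. Leave any blue or yellow look-alike of the part that bears canister_spout alone.

How it is judged:
By the outcome, as a careful person would: the job done as asked, in the order asked, and still so for the second after the job is handed in, with the robot touching nothing.
It also fails if it takes over 72 s, if anything falls off the work surface, if the arm or the gripper's body presses on something with over 40 N, if the wrist force passes 120 N, or if a joint passes its speed limit or range.

### The arm

A 6-joint arm with a two-finger parallel gripper is mounted at the origin on the work surface. World frame = base frame: x ahead of the robot, y to its left, z up, the work surface at z = 0. Lengths are in mm, angles in rad, forces in N, time in s.
With the tool pointing down it reaches from about 300 to 775 mm from the base axis. Payload 14.6 kg.
Tool frame: the origin (TCP) lies between the finger pads; the fingertips stand 8 mm ahead of it and the grasp point (between the pads) lies 11 mm behind it; x points along the fingers, y is the direction in which the jaws open and shut, and the axes are right-handed (so a half turn about x gives the same grasp; the last joint's range is limited). The gripper opens to 94 mm and grips with 3 to 60 N. Pads are 16 mm wide; open, the fingers measure 119 mm over their backs; the gripper's body (75 mm by 177 mm) begins 78 mm behind the grasp point.
Start: joints at [1.259, 0.3, 1.521, -0, 1.321, -0.067], TCP at [133.297, 533.593, 213.446] pointing down, gripper open.
Joint ranges: [-3.03, 3.03], [-0.79, 2.21], [0.23, 2.52], [-1.04, 4.18], [0, 3.07], [-2.55, 2.55]. Speed limits (rad/s): [2.22, 2.22, 2.57, 3.14, 3.14, 3.14].

### API

Orientations are given as [roll, pitch, yaw] about the fixed x, y, z axes, in that order (R = Rz(yaw) Ry(pitch) Rx(roll)).
In Python, from cell import telemetry, camera, calibration, order gives the robot as it stands.
- The arm moves only by the shell command python3 -m handwheel 'ROWS' [FORCE]. ROWS is JSON, a list of rows, each a list of 7 numbers: the turn, a rotation vector about the tool's x, y, z as a fraction of full scale, then the shift along the tool's x, y, z as a fraction of full scale, then the opening, from 0 (shut) to 1 (fully open). A call has 1 to 12 rows; each row is the pose to reach, as a shift and turn from the pose measured when the call began, along the tool's axes at that moment, turning the shorter way round; what a row does not reach only later rows make up. Full scale, the value 1, is 300 mm for a shift and pi rad for a turn. A row lasts 1/8 s, in which the tool goes at most 62.5 mm and 10.7 degrees, less where a joint would pass 70% of its speed; a pose out of reach is approached as far as the arm can. A call with a number of a shift or a turn outside -1 to 1 is refused whole. A call with a gripper value outside its range is refused whole. The fingers move at their own pace and stop on an object; FORCE is the grip in N (left out, the last holds). Time passes only in rows, so rows that repeat a pose let the fingers close. It gives the time, the measured TCP pose, the force and the opening at its end, in the units of the state.
- telemetry.read_state(): the state, without advancing time (a new reading comes with each control period).
- camera(name): name is "scene" or "side" or "wrist"; returns the picture (400x640x3 uint8, red, green, blue); there is no depth.
- calibration(name): a dict with "fov_y" (degrees; the focal length in pixels is half the picture's height over the tangent of half this angle, whatever the lens; pixels are square), "cx", "cy" (the principal point, pixels), "position" and "attitude" of the camera in the world. Camera axes: x right, y down, z forward; pixel columns grow to the right and rows downward; lengths in mm; the calibration is good to about 2 mm. A picture is of the moment at which its call begins: read the wrist's pose just before it. calibration takes no time and is no camera call; for the wrist camera it gives the pose at the moment of the call.
- order.sign_off(): hands the job in, once; it reports no verdict.
The state is a dict: "clock": time; "joints": joint angles; "qd": joint speeds; "effort": joint torques, N m; "eef_pos": TCP position; "eef_rot": TCP orientation; "wrist_force": force on the tool from outside, world axes, zero at the start; "moment": the same for the moment, N m; "finger_gap": finger opening in mm.
Only numpy, scipy, OpenCV 4.12 (cv2) and the standard library are available. Lean on these libraries where they do the work, as an engineer would, in place of code of your own. Each camera call takes 0.05 s, during which the arm holds its last target.

## Working session

There is one attempt and no reset: what is moved stays moved. The work goes in short steps, Python scripts to look and compute and a shell command to move; the robot and the scene stay as the last step left them, time stands still between calls to the robot, and variables do not carry over. Pictures are saved under pics/ and viewed, and the job is handed in when it is done.

```bash
ls; mkdir -p pics; python3 - <<'E'
from cell import telemetry, camera, calibration, order
import cv2
print(telemetry.read_state())
for n in ("scene","side","wrist"):
    print(n,calibration(n))
    cv2.imwrite(f"pics/{n}0.png",camera(n)[:,:,::-1])
E
```

```text
pics
{'clock': 0.0, 'joints': array([ 1.25938720e+00,  3.00502130e-01,  1.52160484e+00,  3.03837359e-06,
        1.32066654e+00, -6.65856782e-02]), 'qd': array([-0.00034052, -0.00087829, -0.00016539, -0.00073074,  0.00080289,
       -0.00088514]), 'effort': array([ 3.82828721e-04, -5.31811309e+01, -3.52726436e+01,  7.08091585e-02,
        2.45242351e-02, -7.36947868e-05]), 'eef_pos': array([133.22787132, 533.35703484, 212.85924681]), 'eef_rot': array([-1.6398742 ,  1.56961547, -1.88469841]), 'wrist_force': array([ 0.02558178, -0.34512236, -0.18320834]), 'moment': array([0.01992578, 0.01156148, 0.00402881]), 'finger_gap': 93.80836442134232}
scene {'fov_y': 54.01645702141693, 'cx': 321.0417922943497, 'cy': 200.30508718040736, 'position': array([911.24947828, 389.75348982, 989.87304064]), 'attitude': array([-2.59378221, -0.00864533,  2.40022121])}
side {'fov_y': 50.42778472112244, 'cx': 320.34985242540336, 'cy': 200.2140942932566, 'position': array([ 196.9786949 , -536.51308807,  870.27351063]), 'attitude': array([-2.40472692, -0.01907791, -0.54882673])}
wrist {'fov_y': 66.72381675470145, 'cx': 319.1102939257214, 'cy': 193.2558981923079, 'position': array([ 65.82784546, 549.58109028, 382.72361046]), 'attitude': array([2.90249196e+00, 9.88085203e-04, 1.32610176e+00])}
```

View pics/scene0.png

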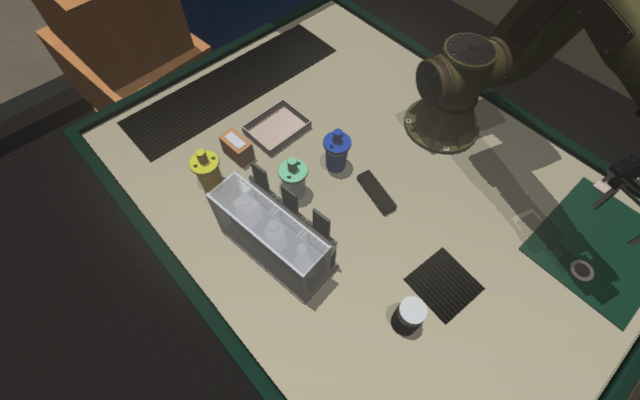

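View pics/side0.png

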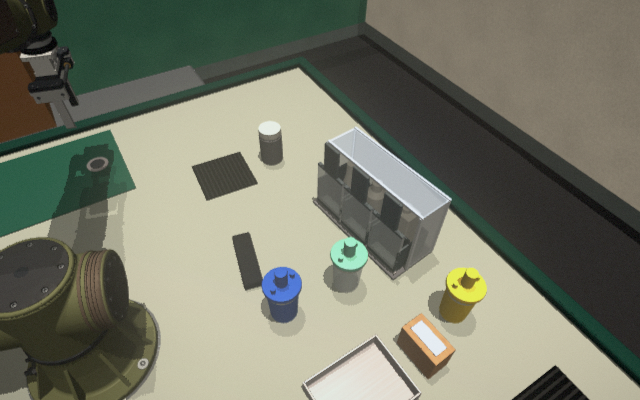

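View pics/wrist0.png

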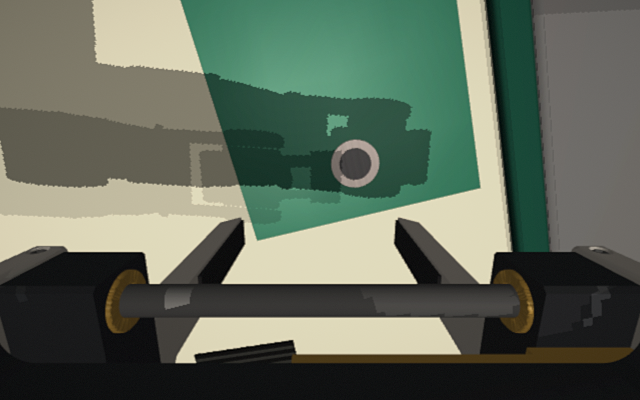

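```bash
cat > h.py <<'E'
import numpy as np, cv2
from scipy.spatial.transform import Rotation as R
from cell import telemetry, camera, calibration, order
def cam(n):
    c=calibration(n); f=200/np.tan(np.radians(c['fov_y']/2)); return c,f,R.from_euler('xyz',c['attitude']).as_matrix(),np.array(c['position'])
def ray(n,u,v):
    c,f,M,p=cam(n); d=M@np.array([(u-c['cx'])/f,(v-c['cy'])/f,1]); return p,d/np.linalg.norm(d)
def plane(n,u,v,z):
    p,d=ray(n,u,v); return p+d*(z-p[2])/d[2]
def tri(obs):
    A=np.zeros((3,3));b=np.zeros(3);L=[]
    for n,u,v in obs:
        p,d=ray(n,u,v);P=np.eye(3)-np.outer(d,d);A+=P;b+=P@p;L.append((P,p))
    x=np.linalg.solve(A,b); return x,[np.linalg.norm(P@(x-p)) for P,p in L]
def proj(n,X):
    c,f,M,p=cam(n); q=M.T@(np.asarray(X,float)-p); return np.array([q[0]/q[2]*f+c['cx'],q[1]/q[2]*f+c['cy']])
def tool():
    s=telemetry.read_state(); return np.array(s['eef_pos']),R.from_euler('xyz',s['eef_rot']).as_matrix()
def rows(pos,M):
    "fractions: turn(3), shift(3) from the current tool pose to pos,M"
    p,T=tool(); rv=R.from_matrix(T.T@M).as_rotvec()/np.pi; return np.round(np.r_[rv,T.T@(np.asarray(pos)-p)/300],4)
def st():
    s=telemetry.read_state(); print(round(s['clock'],2),np.round(s['eef_pos'],1),np.round(R.from_euler('xyz',s['eef_rot']).as_matrix(),3).tolist(),'F',np.round(s['wrist_force'],1),'gap',round(s['finger_gap'],1),'q',np.round(s['joints'],2))
E
python3 - <<'E'
import cv2
a=cv2.imread('pics/scene0.png')[120:310,170:360]; cv2.imwrite('pics/s0z.png',cv2.resize(a,(600,600),interpolation=cv2.INTER_CUBIC))
a=cv2.imread('pics/side0.png')[110:300,290:490]; cv2.imwrite('pics/d0z.png',cv2.resize(a,(600,570),interpolation=cv2.INTER_CUBIC))
from h import *
im=cv2.imread('pics/scene0.png');hsv=cv2.cvtColor(im,cv2.COLOR_BGR2HSV)
for n in('scene','side'):
    im=cv2.imread(f'pics/{n}0.png');hsv=cv2.cvtColor(im,cv2.COLOR_BGR2HSV)
    m=cv2.inRange(hsv,(65,60,110),(90,200,255))
    k,l,s,c=cv2.connectedComponentsWithStats(m)
    for i in range(1,k):
        if s[i,4]>60: print(n,s[i],c[i])
E
```

```text
scene [279 158  28  24 422] [292.34834123 170.26066351]
side [330 237  38  34 881] [349.00340522 254.16572077]
```

View pics/s0z.png

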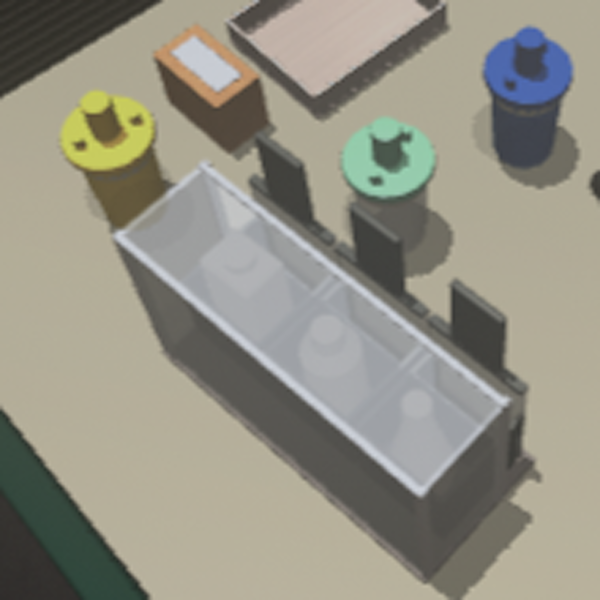

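View pics/d0z.png

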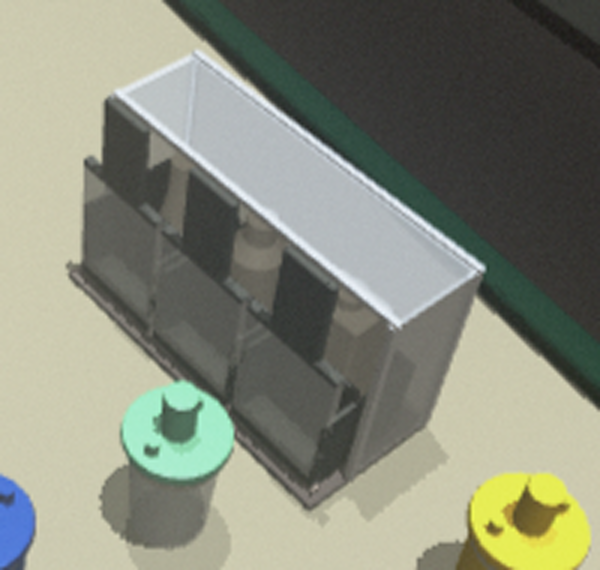

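```bash
python3 - <<'E'
from h import *
S=lambda u,v:('scene',170+u/3.158-.5,120+v/3.158-.5)
D=lambda u,v:('side',290+u/3-.5,110+v/3-.5)
print('spout top',tri([S(386,128),D(182,388)]))
print('spout plane',plane(*S(386,128),159),plane(*D(182,388),159))
print('lid plane',plane(*S(388,160),117),plane(*D(178,430),117))
for nm,a,b in [('tabRfar',(257,135),(284,249)),('tabRnear',(304,163),(337,288)),('tabMfar',(351,205),(188,172)),('tabMnear',(404,237),(237,208)),('tabLfar',(452,283),(104,99)),('tabLnear',(505,316),(150,131)),
 ('roof R back',(118,236),(484,269)),('roofRfront',(205,167),(397,326)),('roofLfront',(507,403),(115,95)),('roofLback',(422,492),(197,55))]:
    x,e=tri([S(*a),D(*b)]);print(nm,np.round(x,1),np.round(e,1))
# mat, tray corners full pics
for n,pts in (('scene',[(442,249),(484,288),(446,322),(404,282)]),('side',[(192,163),(241,152),(257,184),(206,198)])):
    q=np.array([plane(n,*p,3) for p in pts]);print('mat',n,np.round(q[:,:2],0).tolist(),q.mean(0))
q=np.array([plane('scene',*p,35) for p in [(243,127),(281,103),(311,124),(272,152)]]);print('tray',np.round(q,0).tolist(),q.mean(0))
E
python3 - <<'E'
import cv2
a=cv2.imread('pics/scene0.png')[90:190,180:350]; cv2.imwrite('pics/s0t.png',cv2.resize(a,(800,470),interpolation=cv2.INTER_CUBIC))
a=cv2.imread('pics/side0.png')[220:400,290:500]; cv2.imwrite('pics/d0t.png',cv2.resize(a,(700,600),interpolation=cv2.INTER_CUBIC))
E
```

```text
spout top (array([ 539.41028374, -120.41014817,  164.09408425]), [np.float64(0.3716508386510328), np.float64(0.37165083865096)])
spout plane [ 536.82487981 -123.32291015  159.        ] [ 542.18020948 -117.6330008   159.        ]
lid plane [ 538.97909741 -121.68259853  117.        ] [ 538.90717645 -122.65255884  117.        ]
tabRfar [ 639.4 -116.4  247.4] [17. 17.]
tabRnear [ 642.2 -121.2  211.4] [18.7 18.7]
tabMfar [625.9 -22.2 247. ] [17.7 17.7]
tabMnear [630.  -18.8 209.4] [19.7 19.7]
tabLfar [614.9  74.1 247.5] [17.6 17.6]
tabLnear [621.2  83.1 212.1] [18.8 18.8]
roof R back [ 770.9 -160.5  195.3] [2.2 2.2]
roofRfront [ 683.4 -169.   193.5] [1.3 1.3]
roofLfront [646.  138.9 194. ] [0.6 0.6]
roofLback [733.6 148.  194.5] [1. 1.]
mat scene [[358.0, 290.0], [365.0, 433.0], [507.0, 421.0], [507.0, 282.0]] [434.12885433 356.67530907   3.        ]
mat side [[371.0, 447.0], [516.0, 419.0], [499.0, 271.0], [355.0, 293.0]] [435.14050695 357.48003331   3.        ]
tray [[511.0, -406.0, 35.0], [353.0, -407.0, 35.0], [341.0, -269.0, 35.0], [506.0, -264.0, 35.0]] [ 427.73509524 -336.4945673    35.        ]
```

View pics/s0t.png

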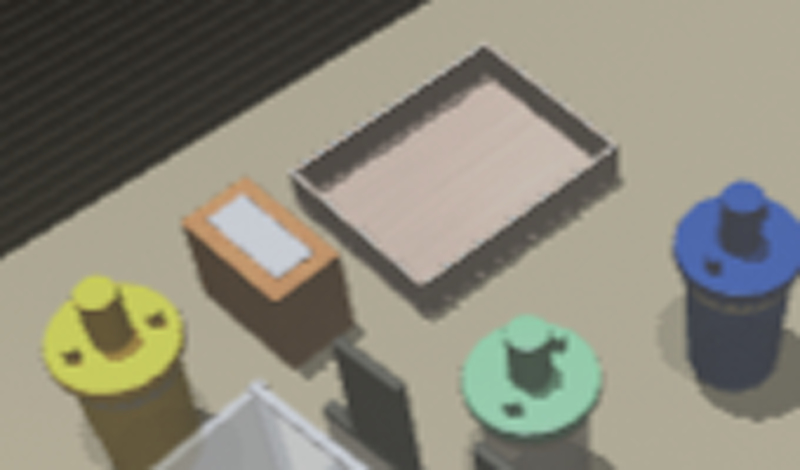

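View pics/d0t.png

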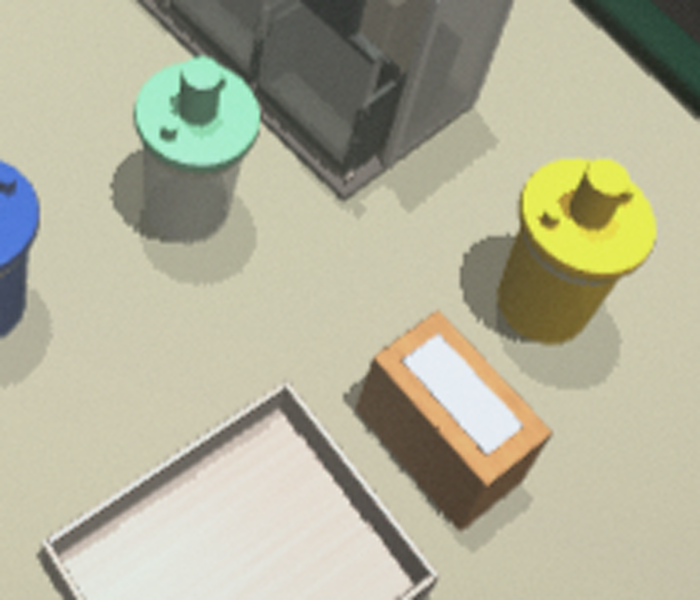

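```bash
python3 - <<'E'
from h import *
st()
S=lambda u,v:('scene',170+u/3.158-.5,120+v/3.158-.5)
D=lambda u,v:('side',290+u/3-.5,110+v/3-.5)
S2=lambda u,v:('scene',180+u/4.706-.5,90+v/4.7-.5)
D2=lambda u,v:('side',290+u/3.333-.5,220+v/3.333-.5)
for nm,a,b in [('tabRfar',(257,135),(337,288)),('tabRnear',(304,163),(284,249)),('tabMfar',(351,205),(237,208)),('tabMnear',(404,237),(188,172)),('tabLfar',(452,283),(150,131)),('tabLnear',(505,316),(104,99))]:
    x,e=tri([S(*a),D(*b)]);print(nm,np.round(x,1),np.round(e,1))
print('spout',tri([S2(526,333),D2(201,72)]))
for p in [(513,410),(560,345),(532,375)]: print('S port',plane(*S2(*p),119)[:2])
for p in [(168,133),(222,85),(197,112)]: print('D port',plane(*D2(*p),119)[:2])
q=[plane(*D2(*p),35)[:2] for p in [(287,387),(435,578),(46,548)]];print('tray side',np.round(q,0))
q=[plane(*S2(*p),35)[:2] for p in [(485,47),(618,148),(422,288),(292,176)]];print('tray sc',np.round(q,0),np.mean(q,0))
print('carton',[np.round(plane(*S2(*p),75)[:2]) for p in [(245,178),(340,257),(276,300),(184,221)]])
print('blue lid',plane('scene',337,143,117)[:2],'jar',plane('scene',412,311,116)[:2],'yellow',plane(*S2(113,340),117)[:2])
print('case',[np.round(plane('scene',*p,26)[:2]) for p in [(365,171),(357,178),(388,213),(396,206)]])
# unit check
yaw=0.117;o=np.array([629.9,-19.1]);c,s=np.cos(yaw),np.sin(yaw)
for n in('scene','side'):
  for yy in(75,125,-75,-125):
    P=np.r_[o+np.array([[c,-s],[s,c]])@[0,yy],230]; print(n,yy,np.round(P),np.round(proj(n,P),1))
E
```

```text
0.15 [133.2 533.4 213. ] [[-0.0, 0.242, 0.97], [-0.001, 0.97, -0.242], [-1.0, -0.001, -0.0]] F [-0.1 -0.   0.5] gap 93.9 q [ 1.26  0.3   1.52 -0.    1.32 -0.07]
tabRfar [ 645.8 -141.8  228.4] [0.5 0.5]
tabRnear [635.9 -95.8 230. ] [0.3 0.3]
tabMfar [633.  -44.4 227.4] [0.4 0.4]
tabMnear [622.9   3.5 228.6] [0.6 0.6]
tabLfar [623.2  55.5 228.7] [1. 1.]
tabLnear [612.8 101.9 230.4] [0.7 0.7]
spout (array([ 538.30537031, -122.71702359,  159.54551979]), [np.float64(0.43700853162363534), np.float64(0.43700853162363956)])
S port [ 561.62005771 -110.86159396]
S port [ 511.35784315 -127.9534387 ]
S port [ 537.5531685  -122.41994173]
D port [ 512.17808389 -128.11896941]
D port [ 563.32808856 -114.63552944]
D port [ 537.18318892 -124.08639579]
tray side [[ 507. -278.]
 [ 512. -413.]
 [ 331. -285.]]
tray sc [[ 339. -416.]
 [ 332. -279.]
 [ 509. -274.]
 [ 515. -409.]] [ 423.80422221 -344.50804237]
carton [array([ 555., -395.]), array([ 549., -300.]), array([ 600., -300.]), array([ 605., -391.])]
blue lid [ 382.44994832 -108.97181113] jar [590.57945697 351.1344558 ] yellow [ 702.63770127 -307.77344383]
case [array([340., -26.]), array([376., -24.]), array([396., 120.]), array([362., 120.])]
scene 75 [621.  55. 230.] [312.8 208.3]
scene 125 [615. 105. 230.] [329.9 221.2]
scene -75 [639. -94. 230.] [265.3 172.3]
scene -125 [ 644. -143.  230.] [250.6 161.2]
side 75 [621.  55. 230.] [338.4 153. ]
side 125 [615. 105. 230.] [324.6 141.6]
side -75 [639. -94. 230.] [384.4 191.4]
side -125 [ 644. -143.  230.] [401.6 205.7]
```

```bash
cat >> h.py <<'E'
DN=np.array([[0,0,1.],[0,1,0],[-1,0,0]])
def yawed(a,tilt=0): return R.from_euler('z',a).as_matrix()@DN@R.from_euler('z',0).as_matrix()@R.from_euler('y',-0).as_matrix() if tilt==0 else R.from_euler('z',a).as_matrix()@R.from_euler('y',-tilt).as_matrix()@DN
E
python3 -c "
from h import *
print(rows([268,315,250],yawed(0)))"
```

```text
[-7.790e-02 -0.000e+00  3.000e-04 -1.228e-01 -5.976e-01  6.122e-01]
```

```bash
python3 -m handwheel '[[-0.078,0,0,-0.123,-0.598,0.612,1],[-0.078,0,0,-0.123,-0.598,0.612,1],[-0.078,0,0,-0.123,-0.598,0.612,1],[-0.078,0,0,-0.123,-0.598,0.612,1],[-0.078,0,0,-0.123,-0.598,0.612,1],[-0.078,0,0,-0.123,-0.598,0.612,1]]'; python3 -c "
from h import *
st();print(rows([403,97,250],yawed(0)))"
```

```text
clock: 0.9
eef_pos: [268.0, 314.9, 250.1]
eef_rot: [-1.908, 1.57, -1.91]
wrist_force: [-0.3, -0.2, -0.2]
finger_gap: 93.9
0.9 [268.  314.9 250.1] [[-0.0, 0.001, 1.0], [-0.0, 1.0, -0.001], [-1.0, -0.0, -0.0]] F [-0.3 -0.2 -0.2] gap 93.9 q [ 0.78 -0.04  1.82 -0.    1.36 -0.79]
[-3.000e-04 -1.000e-04  2.000e-04  7.000e-04 -7.259e-01  4.507e-01]
```

```bash
python3 -m handwheel '[[0,0,0,0,-0.726,0.45,1],[0,0,0,0,-0.726,0.45,1],[0,0,0,0,-0.726,0.45,1],[0,0,0,0,-0.726,0.45,1],[0,0,0,0,-0.726,0.45,1],[0,0,0,0,-0.726,0.45,1]]'; python3 -m handwheel '[[0,0,0,0,-0.73,0.312,1],[0,0,0,0,-0.73,0.312,1],[0,0,0,0,-0.73,0.312,1],[0,0,0,0,-0.73,0.312,1],[0,0,0,0,-0.73,0.312,1],[0,0,0,0,-0.73,0.312,1]]'; python3 -c "
from h import *
st();print(proj('wrist',[538.5,-122,159]),rows([538.5,-122,131],yawed(0)))
cv2.imwrite('pics/w1.png',camera('wrist')[:,:,::-1])"
```

```text
clock: 1.65
eef_pos: [402.7, 98.0, 249.7]
eef_rot: [-2.844, 1.569, -2.845]
wrist_force: [0.2, 0.5, 0.6]
finger_gap: 94.0
clock: 2.4
eef_pos: [496.2, -119.0, 249.4]
eef_rot: [3.109, 1.569, 3.111]
wrist_force: [0.7, -0.5, 0.8]
finger_gap: 93.9
2.4 [ 496.2 -119.   249.4] [[-0.002, -0.001, 1.0], [0.0, 1.0, 0.001], [-1.0, 0.0, -0.002]] F [ 0.7 -0.5  0.8] gap 93.9 q [-0.31  0.19  1.58 -0.    1.38 -1.88]
[316.36717835 244.496878  ] [ 0.0005 -0.0006 -0.      0.3945 -0.0102  0.1416]
```

View pics/w1.png

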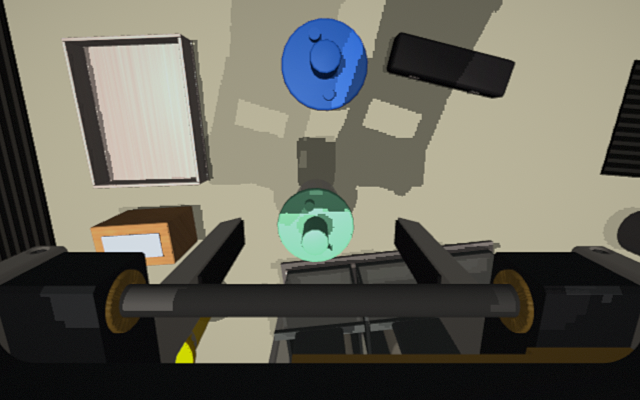

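```bash
python3 -m handwheel '[[0,0,0,0.02,-0.01,0.142,1],[0,0,0,0.1,-0.01,0.142,1],[0,0,0,0.25,-0.01,0.142,1],[0,0,0,0.36,-0.01,0.142,1],[0,0,0,0.39,-0.01,0.142,1],[0,0,0,0.39,-0.01,0.142,1],[0,0,0,0.39,-0.01,0.142,0.2],[0,0,0,0.39,-0.01,0.142,0.2],[0,0,0,0.39,-0.01,0.142,0.2],[0,0,0,0.39,-0.01,0.142,0.2],[0,0,0,0.39,-0.01,0.142,0.2],[0,0,0,0.39,-0.01,0.142,0.2]]' 25; python3 -c "
from h import *
st()
cv2.imwrite('pics/w2.png',camera('wrist')[:,:,::-1])"
```

```text
clock: 3.95
eef_pos: [538.6, -121.9, 132.6]
eef_rot: [-3.09, 1.569, -3.088]
wrist_force: [0.2, -0.8, 0.7]
finger_gap: 37.7
3.95 [ 538.6 -121.9  132.6] [[-0.001, -0.002, 1.0], [-0.0, 1.0, 0.002], [-1.0, -0.0, -0.001]] F [ 0.2 -0.8  0.7] gap 37.7 q [-0.29  0.38  1.6  -0.    1.15 -1.86]
```

View pics/w2.png

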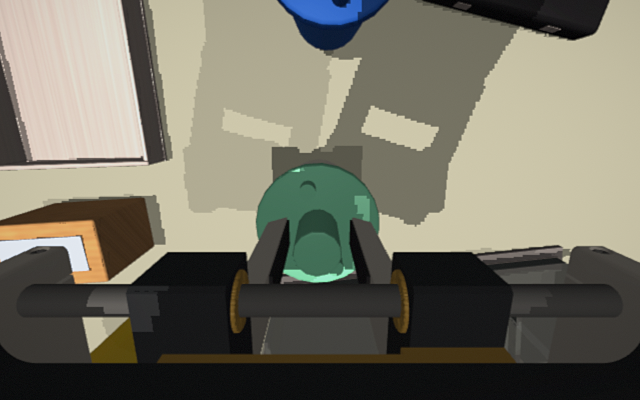

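```bash
python3 -m handwheel '[[0,0,0,0,0,0,0.0],[0,0,0,0,0,0,0.0],[0,0,0,0,0,0,0.0],[0,0,0,0,0,0,0],[0,0,0,-0.1,0,0,0],[0,0,0,-0.25,0,0,0],[0,0,0,-0.45,0,0,0],[0,0,0,-0.45,0,0,0]]' 30; python3 -c "
from h import *
st()
print(rows([500,70,265],yawed(0)))
cv2.imwrite('pics/d3.png',camera('side')[:,:,::-1])"
```

```text
clock: 5.0
eef_pos: [540.0, -122.2, 271.9]
eef_rot: [-0.365, 1.565, -0.363]
wrist_force: [0.5, 0.5, -3.4]
finger_gap: 25.9
5.0 [ 540.  -122.2  271.9] [[0.006, -0.002, 1.0], [-0.002, 1.0, 0.002], [-1.0, -0.002, 0.006]] F [ 0.5  0.5 -3.4] gap 25.9 q [-0.29  0.27  1.43 -0.    1.44 -1.86]
[ 6.000e-04  1.800e-03  7.000e-04  2.080e-02  6.409e-01 -1.322e-01]
```

View pics/d3.png

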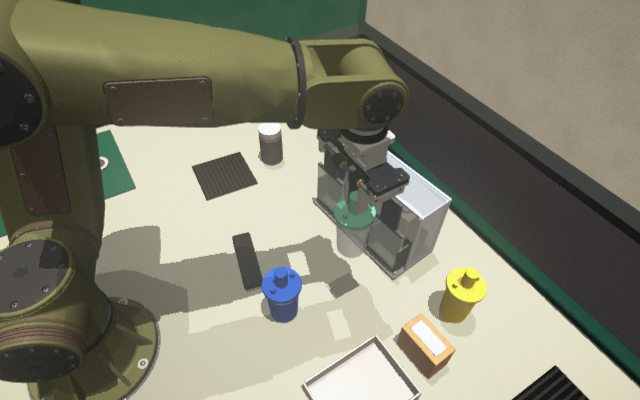

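```bash
python3 -m handwheel '[[0,0,0,0.01,0.08,-0.02,0],[0,0,0,0.01,0.22,-0.05,0],[0,0,0,0.01,0.36,-0.08,0],[0,0,0,0.01,0.50,-0.11,0],[0,0,0,0.01,0.64,-0.15,0],[0,0,0,0.01,0.76,-0.2,0],[0,0,0,0.01,0.84,-0.24,0],[0,0,0,0.01,0.88,-0.26,0],[0,0,0,0.01,0.88,-0.26,0]]'; python3 -c "
from h import *
st()
print(rows([434.5,357,265],yawed(0)))"
```

```text
clock: 6.18
eef_pos: [460.4, 142.0, 264.5]
eef_rot: [-1.785, 1.57, -1.782]
wrist_force: [0.3, 0.3, -2.7]
finger_gap: 25.4
6.17 [460.4 142.  264.5] [[-0.0, -0.003, 1.0], [-0.001, 1.0, 0.003], [-1.0, -0.001, -0.0]] F [ 0.3  0.3 -2.7] gap 25.4 q [ 0.22  0.11  1.63 -0.    1.4  -1.35]
[ 9.000e-04 -1.000e-04  4.000e-04 -2.400e-03  7.169e-01 -8.420e-02]
```

```bash
python3 -m handwheel '[[0,0,0,0,0.08,-0.01,0],[0,0,0,0,0.2,-0.03,0],[0,0,0,0,0.34,-0.05,0],[0,0,0,0,0.47,-0.06,0],[0,0,0,0,0.59,-0.07,0],[0,0,0,0,0.67,-0.08,0],[0,0,0,0,0.715,-0.085,0],[0,0,0,0,0.715,-0.085,0]]'; python3 -c "
from h import *
st()
print(rows([434.5,357,136],yawed(0)))
cv2.imwrite('pics/d4.png',camera('side')[:,:,::-1])
cv2.imwrite('pics/s4.png',camera('scene')[:,:,::-1])"
```

```text
clock: 7.18
eef_pos: [434.6, 356.1, 263.7]
eef_rot: [-2.015, 1.569, -2.012]
wrist_force: [0.6, 0.0, -2.6]
finger_gap: 25.5
7.17 [434.6 356.1 263.7] [[-0.001, -0.003, 1.0], [-0.002, 1.0, 0.003], [-1.0, -0.002, -0.001]] F [ 0.6  0.  -2.6] gap 25.5 q [ 0.62  0.29  1.41 -0.    1.44 -0.95]
[ 9.000e-04 -3.000e-04  6.000e-04  4.258e-01  3.600e-03  0.000e+00]
```

View pics/d4.png

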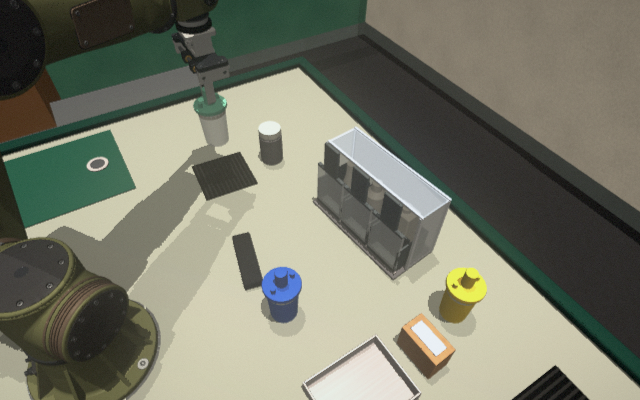

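View pics/s4.png

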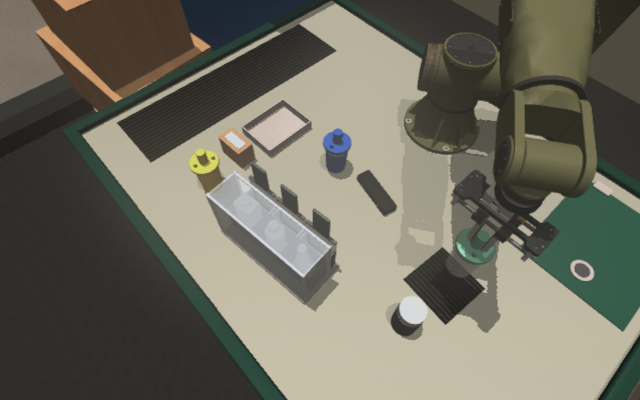

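```bash
python3 -m handwheel '[[0,0,0,0.05,0,0,0],[0,0,0,0.15,0,0,0],[0,0,0,0.27,0,0,0],[0,0,0,0.37,0,0,0],[0,0,0,0.41,0,0,0],[0,0,0,0.415,0,0,0],[0,0,0,0.42,0.003,0,0],[0,0,0,0.425,0.003,0,0],[0,0,0,0.425,0.003,0,0]]'; python3 -c "
from h import *
st()"
```

```text
clock: 8.4
eef_pos: [434.7, 356.3, 137.0]
eef_rot: [-1.53, 1.57, -1.528]
wrist_force: [1.1, 0.7, -2.9]
finger_gap: 25.5
8.4 [434.7 356.3 137. ] [[0.0, -0.002, 1.0], [-0.001, 1.0, 0.002], [-1.0, -0.001, 0.0]] F [ 1.1  0.7 -2.9] gap 25.5 q [ 0.62  0.4   1.57 -0.    1.17 -0.95]
```

Not down yet; lower a little further.

```bash
python3 -m handwheel '[[0,0,0,0.003,0,0,0],[0,0,0,0.005,0,0,0],[0,0,0,0.005,0,0,0]]'; python3 -c "
from h import *
st()"; python3 -m handwheel '[[0,0,0,0.002,0,0,0],[0,0,0,0.003,0,0,0],[0,0,0,0.003,0,0,0]]'; python3 -c "
from h import *
st()"
```

```text
clock: 8.78
eef_pos: [434.7, 356.3, 135.6]
eef_rot: [-1.428, 1.57, -1.426]
wrist_force: [0.6, -0.5, -2.1]
finger_gap: 25.6
8.78 [434.7 356.3 135.6] [[0.0, -0.002, 1.0], [-0.001, 1.0, 0.002], [-1.0, -0.001, 0.0]] F [ 0.6 -0.5 -2.1] gap 25.6 q [ 0.62  0.4   1.57 -0.    1.17 -0.95]
clock: 9.15
eef_pos: [435.1, 356.4, 135.5]
eef_rot: [-0.429, 1.569, -0.427]
wrist_force: [-0.1, -1.8, 6.1]
finger_gap: 25.3
9.15 [435.1 356.4 135.5] [[0.001, -0.002, 1.0], [-0.001, 1.0, 0.002], [-1.0, -0.001, 0.001]] F [-0.1 -1.8  6.1] gap 25.3 q [ 0.62  0.4   1.57 -0.    1.17 -0.95]
```

```bash
python3 -m handwheel '[[0,0,0,0,0,0,0.7],[0,0,0,0,0,0,0.7],[0,0,0,0,0,0,0.7],[0,0,0,0,0,0,0.7],[0,0,0,-0.1,0,0,0.7],[0,0,0,-0.25,0,0,0.7],[0,0,0,-0.45,0,0,0.7],[0,0,0,-0.5,0,0,0.7],[0,0,0,-0.5,0,0,0.7]]'; python3 -c "
from h import *
st()
cv2.imwrite('pics/w5.png',camera('wrist')[:,:,::-1])
cv2.imwrite('pics/d5.png',camera('side')[:,:,::-1])
print(proj('wrist',[434.5,357,159+3]),proj('wrist',[434.5,357,117+3]))
"
```

```text
clock: 10.28
eef_pos: [435.0, 356.6, 285.6]
eef_rot: [-0.062, 1.569, -0.061]
wrist_force: [-0.4, 0.9, -1.3]
finger_gap: 65.8
10.28 [435.  356.6 285.6] [[0.002, -0.002, 1.0], [-0.0, 1.0, 0.002], [-1.0, -0.0, 0.002]] F [-0.4  0.9 -1.3] gap 65.8 q [ 0.62  0.28  1.38 -0.    1.48 -0.95]
[320.65781727 191.78229602] [320.54953589 183.11184212]
```

View pics/w5.png

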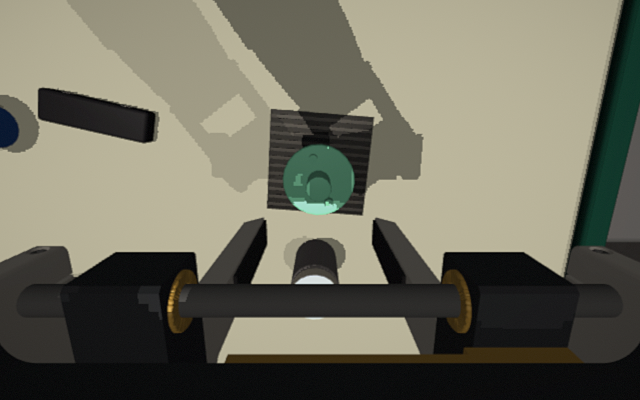

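View pics/d5.png

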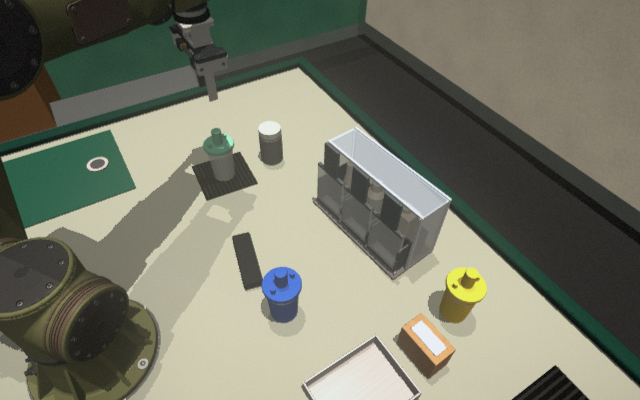

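```bash
python3 - <<'E'
from h import *
m=np.mean([plane('wrist',*p,3)[:2] for p in [(271,109),(374,117),(363,215),(267,208)]],0);print('mat wrist',m,'lid',plane('wrist',319,180,120)[:2])
print(rows([540,120,300],yawed(0.12)))
E
```

```text
mat wrist [429.9601017  354.57559702] lid [430.95374027 355.25657846]
[-3.760e-02 -3.000e-04  7.000e-04 -5.330e-02 -7.884e-01  3.498e-01]
```

Canister is centred on the mat to within 1-2 mm by the wrist view. On to the tab.

```bash
python3 -m handwheel '[[0,0,0,-0.053,0,0,0.1],[-0.038,0,0,-0.053,-0.788,0.35,0.1],[-0.038,0,0,-0.053,-0.788,0.35,0.1],[-0.038,0,0,-0.053,-0.788,0.35,0.1],[-0.038,0,0,-0.053,-0.788,0.35,0.1],[-0.038,0,0,-0.053,-0.788,0.35,0.1],[-0.038,0,0,-0.053,-0.788,0.35,0.1],[-0.038,0,0,-0.053,-0.788,0.35,0.1]]'; python3 -c "
from h import *
st()
print(rows([659.4,-116.5,300],yawed(0.12)))
"
```

```text
clock: 11.38
eef_pos: [539.7, 121.3, 300.0]
eef_rot: [-2.194, 1.568, -2.071]
wrist_force: [-1.2, -0.1, -0.4]
finger_gap: 9.7
11.38 [539.7 121.3 300. ] [[-0.001, -0.123, 0.992], [-0.002, 0.992, 0.123], [-1.0, -0.002, -0.001]] F [-1.2 -0.1 -0.4] gap 9.7 q [ 0.16  0.26  1.38 -0.    1.51 -1.54]
[ 9.000e-04 -4.000e-04  6.000e-04  1.100e-03 -8.357e-01  2.990e-01]
```

```bash
python3 -m handwheel '[[0,0,0,0,-0.836,0.299,0.1],[0,0,0,0,-0.836,0.299,0.1],[0,0,0,0,-0.836,0.299,0.1],[0,0,0,0,-0.836,0.299,0.1],[0,0,0,0,-0.836,0.299,0.1],[0,0,0,0,-0.836,0.299,0.1],[0,0,0,0,-0.836,0.299,0.1]]'; python3 -c "
from h import *
st()
print(rows([659.4,-116.5,217],yawed(0.12)))
cv2.imwrite('pics/w6.png',camera('wrist')[:,:,::-1])
for a in [(641.5-25*-.12,-118.7-25,230),(641.5-25*.12,-118.7+25,230)]: print(proj('wrist',a))
"
```

```text
clock: 12.25
eef_pos: [659.2, -114.5, 300.8]
eef_rot: [-2.041, 1.569, -1.916]
wrist_force: [-0.2, -0.4, 0.4]
finger_gap: 9.2
12.25 [ 659.2 -114.5  300.8] [[-0.001, -0.125, 0.992], [-0.002, 0.992, 0.125], [-1.0, -0.002, -0.001]] F [-0.2 -0.4  0.4] gap 9.2 q [-0.23  0.54  0.98 -0.    1.62 -1.92]
[ 0.0016 -0.0003  0.0006  0.2794 -0.0062  0.    ]
[286.39200034 184.44019511]
[348.54092344 184.80601227]
```

View pics/w6.png

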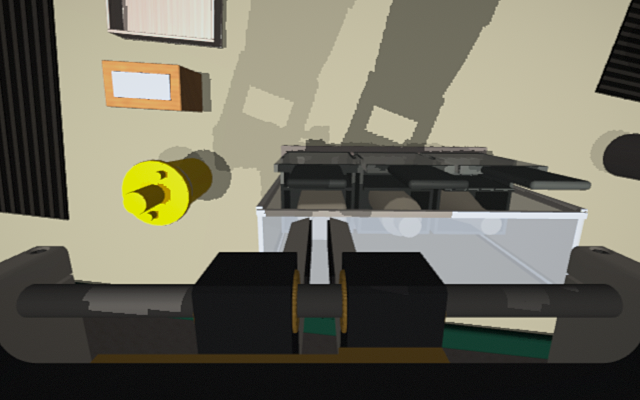

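```bash
python3 - <<'E'
from h import *
a=cv2.imread('pics/w6.png')[130:260,250:400]; cv2.imwrite('pics/w6z.png',cv2.resize(a,(690,598),interpolation=cv2.INTER_CUBIC))
# unit pts
yaw=0.12;o=np.array([629.6,-19.3]);c,s=np.cos(yaw),np.sin(yaw)
for x,y,z in [(-4,-75,230),(4,-75,230),(-4,-125,230),(4,-125,230),(4,-75,148),(35,-157,194),(35,157,194)]:
    print((x,y,z),np.round(proj('wrist',np.r_[o+np.array([[c,-s],[s,c]])@[x,y],z]),1))
E
```

```text
(-4, -75, 230) [348.6 180. ]
(4, -75, 230) [348.3 189.7]
(-4, -125, 230) [286.7 179.7]
(4, -125, 230) [286.9 189.4]
(4, -75, 148) [341.3 172.6]
(35, -157, 194) [257.9 212.4]
(35, 157, 194) [587.6 214.2]
```

View pics/w6z.png

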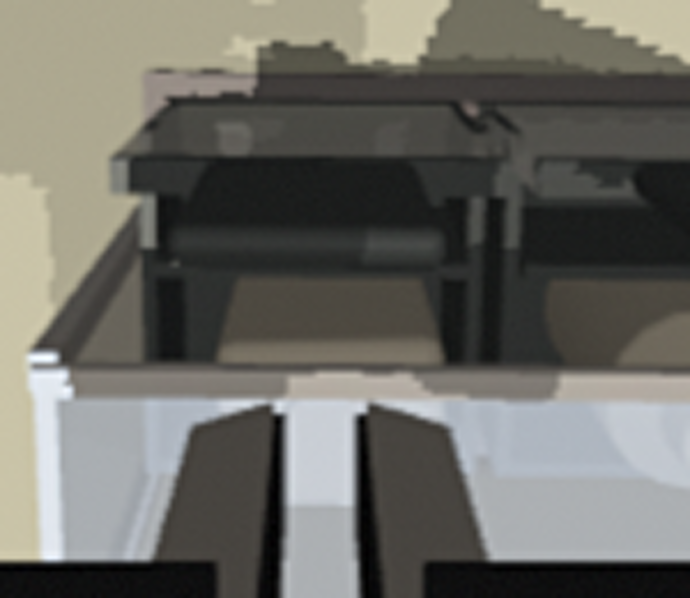

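```bash
python3 -m handwheel '[[0,0,0,0.05,-0.006,0,0.1],[0,0,0,0.15,-0.006,0,0.1],[0,0,0,0.25,-0.006,0,0.1],[0,0,0,0.28,-0.006,0,0.1],[0,0,0,0.28,-0.006,0,0.1]]'; python3 - <<'E'
from h import *
st()
cv2.imwrite('pics/d7.png',camera('side')[:,:,::-1])
yaw=0.12;o=np.array([629.6,-19.3]);c,s=np.cos(yaw),np.sin(yaw);U=np.array([[c,-s],[s,c]])
def hook(th,xb,zb,y=-100):
    x=xb*np.cos(th)-zb*np.sin(th); z=10+xb*np.sin(th)+zb*np.cos(th)
    return np.r_[o+U@[x,y],z]
for th in (0,0.08,0.16,.24,.32,.4,.48,.56,.64,.70,.72): print(th,np.round(hook(th,12,207)),rows(hook(th,12,207),yawed(yaw,th+1e-9)).round(3).tolist())
E
```

```text
clock: 12.92
eef_pos: [659.3, -116.2, 217.0]
eef_rot: [-2.084, 1.569, -1.958]
wrist_force: [0.4, 0.2, -1.0]
finger_gap: 9.5
12.93 [ 659.3 -116.2  217. ] [[-0.001, -0.125, 0.992], [-0.002, 0.992, 0.125], [-1.0, -0.002, -0.001]] F [ 0.4  0.2 -1. ] gap 9.5 q [-0.23  0.57  1.13 -0.    1.44 -1.92]
0 [ 653. -117.  217.] [0.002, 0.0, 0.001, 0.003, -0.0, -0.021]
0.08 [ 637. -119.  217.] [0.002, -0.025, 0.001, 0.002, 0.0, -0.076]
0.16 [ 621. -121.  216.] [0.002, -0.051, 0.001, 0.005, 0.0, -0.131]
0.24 [ 604. -123.  214.] [0.002, -0.076, 0.0, 0.013, 0.001, -0.186]
0.32 [ 588. -125.  210.] [0.002, -0.102, 0.0, 0.025, 0.001, -0.24]
0.4 [ 573. -127.  205.] [0.002, -0.127, 0.0, 0.042, 0.001, -0.292]
0.48 [ 557. -129.  199.] [0.002, -0.153, 0.0, 0.062, 0.002, -0.344]
0.56 [ 543. -131.  192.] [0.002, -0.178, 0.0, 0.087, 0.002, -0.393]
0.64 [ 528. -132.  183.] [0.002, -0.204, 0.0, 0.116, 0.002, -0.441]
0.7 [ 518. -133.  176.] [0.002, -0.223, 0.0, 0.139, 0.003, -0.475]
0.72 [ 515. -134.  174.] [0.002, -0.229, 0.0, 0.148, 0.003, -0.486]
```

View pics/d7.png

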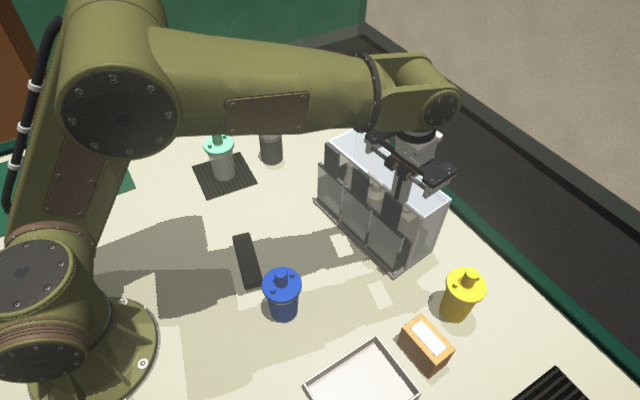

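```bash
python3 -m handwheel '[[0,0,0,0.003,0,-0.021,0.1],[0,-0.025,0,0.002,0,-0.076,0.1],[0,-0.051,0,0.005,0,-0.131,0.1],[0,-0.076,0,0.013,0,-0.186,0.1],[0,-0.102,0,0.025,0,-0.24,0.1],[0,-0.115,0,0.033,0,-0.266,0.1],[0,-0.115,0,0.033,0,-0.266,0.1]]'; python3 - <<'E'
from h import *
st()
cv2.imwrite('pics/d8.png',camera('side')[:,:,::-1])
E
```

```text
clock: 13.85
eef_pos: [579.9, -126.6, 209.0]
eef_rot: [-0.009, 1.208, 0.117]
wrist_force: [-0.2, -0.4, -0.0]
finger_gap: 9.5
13.85 [ 579.9 -126.6  209. ] [[0.352, -0.124, 0.928], [0.041, 0.992, 0.117], [-0.935, -0.003, 0.355]] F [-0.2 -0.4 -0. ] gap 9.5 q [-0.35  0.22  1.67  0.2   0.93 -2.14]
```

View pics/d8.png

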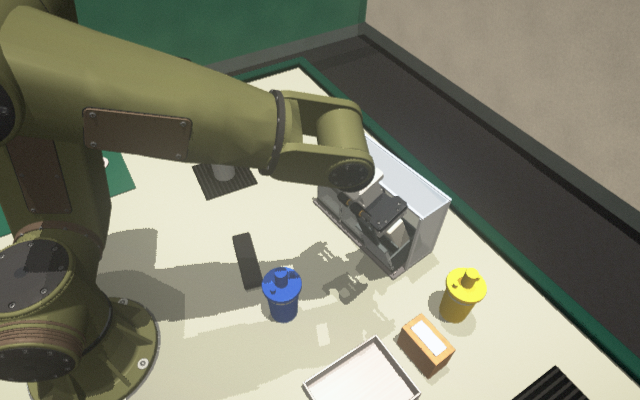

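```bash
python3 - <<'E'
from h import *
cv2.imwrite('pics/w8.png',camera('wrist')[:,:,::-1])
yaw=0.12;o=np.array([629.6,-19.3]);c,s=np.cos(yaw),np.sin(yaw);U=np.array([[c,-s],[s,c]])
def hook(th,xb,zb,y=-100):
    x=xb*np.cos(th)-zb*np.sin(th); z=10+xb*np.sin(th)+zb*np.cos(th)
    return np.r_[o+U@[x,y],z]
for y in(-75,-125):print(proj('wrist',hook(.36,0,220,y)))
for th in (.36,.44,.52,.6,.66,.7,.72,.74): print(th,np.round(hook(th,12,207)),rows(hook(th,12,207),yawed(yaw,th+1e-9)).round(3).tolist())
E
```

```text
[366.45826436 226.92991589]
[275.53168201 226.395085  ]
0.36 [ 580. -126.  208.] [0.002, 0.001, 0.0, 0.002, 0.002, -0.002]
0.44 [ 565. -128.  202.] [0.002, -0.025, 0.0, 0.001, 0.002, -0.057]
0.52 [ 550. -130.  196.] [0.002, -0.05, 0.0, 0.005, 0.002, -0.112]
0.6 [ 535. -131.  188.] [0.002, -0.076, 0.0, 0.012, 0.003, -0.167]
0.66 [ 525. -133.  181.] [0.002, -0.095, 0.0, 0.021, 0.003, -0.208]
0.7 [ 518. -133.  176.] [0.002, -0.108, -0.0, 0.028, 0.003, -0.234]
0.72 [ 515. -134.  174.] [0.002, -0.114, -0.0, 0.032, 0.003, -0.248]
0.74 [ 512. -134.  171.] [0.002, -0.12, -0.0, 0.036, 0.003, -0.261]
```

View pics/w8.png

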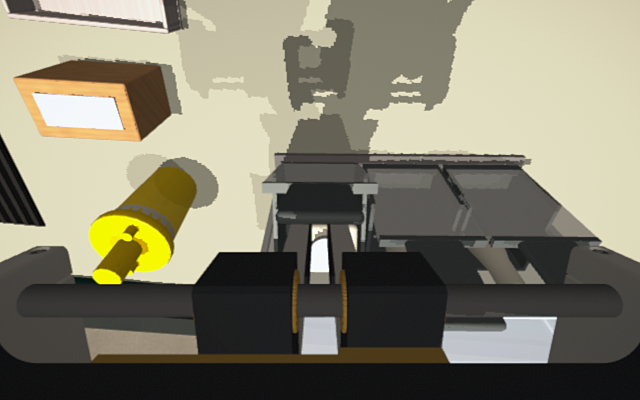

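```bash
python3 -m handwheel '[[0,-0.012,0,0.002,0,-0.028,0.1],[0,-0.025,0,0.001,0,-0.057,0.1],[0,-0.05,0,0.005,0,-0.112,0.1],[0,-0.076,0,0.012,0,-0.167,0.1],[0,-0.095,0,0.021,0,-0.208,0.1],[0,-0.108,0,0.028,0,-0.234,0.1],[0,-0.117,0,0.034,0,-0.255,0.1],[0,-0.117,0,0.034,0,-0.255,0.1],[0,-0.117,0,0.034,0,-0.255,0.1]]'; python3 - <<'E'
from h import *
st()
cv2.imwrite('pics/w9.png',camera('wrist')[:,:,::-1])
yaw=0.12;o=np.array([629.6,-19.3]);c,s=np.cos(yaw),np.sin(yaw);U=np.array([[c,-s],[s,c]])
def hook(th,xb,zb,y=-100):
    x=xb*np.cos(th)-zb*np.sin(th); z=10+xb*np.sin(th)+zb*np.cos(th)
    return np.r_[o+U@[x,y],z]
for y in(-75,-125):print(proj('wrist',hook(.73,0,220,y)))
M=yawed(yaw,.73)
# unhook: back 5mm in +x_b then up along bin z 60
print(rows(hook(.73,18,207),M),rows(hook(.73,18,300),M),rows(hook(.73,56,300),M))
E
```

```text
clock: 15.08
eef_pos: [524.2, -112.1, 193.5]
eef_rot: [-0.025, 0.885, 0.07]
wrist_force: [1.0, -0.3, -0.1]
finger_gap: 9.6
15.07 [ 524.2 -112.1  193.5] [[0.632, -0.089, 0.77], [0.044, 0.996, 0.079], [-0.774, -0.016, 0.633]] F [ 1.  -0.3 -0.1] gap 9.6 q [-0.43  0.01  2.06  0.63  0.54 -2.55]
[327.02723609 181.80339283]
[238.26223673 182.43787792]
[-0.0042 -0.0141  0.0102  0.0278 -0.0679 -0.058 ] [-0.0042 -0.0141  0.0102 -0.2817 -0.0779 -0.0717] [-0.0042 -0.0141  0.0102 -0.2874 -0.0763  0.0549]
```

View pics/w9.png

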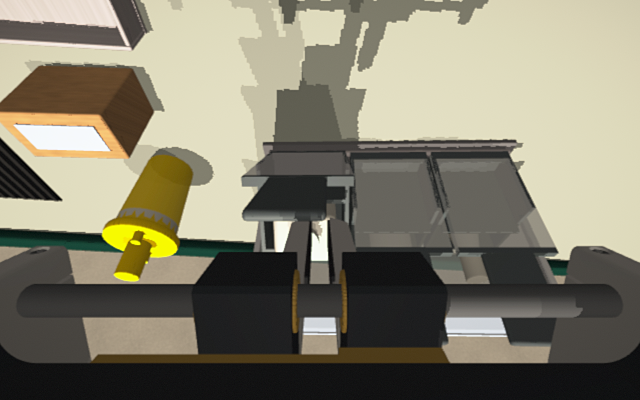

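```bash
python3 -m handwheel '[[0,0,0,0,0,0.02,0.1],[0.01,0,0,-0.1,0,0.02,0.1],[0.02,0,0,-0.25,0,0.02,0.3],[0.06,0,0,-0.4,0,0.02,0.9],[0.12,0,0,-0.4,0,0.02,0.9],[0.18,0,0,-0.4,0,0.02,0.9],[0.24,0,0,-0.4,0,0.02,0.9],[0.3,0,0,-0.4,0,0.02,0.9],[0.36,0,0,-0.4,0,0.02,0.9],[0.42,0,0,-0.4,0,0.02,0.9],[0.48,0,0,-0.4,0,0.02,0.9],[0.48,0,0,-0.4,0,0.02,0.9]]'; python3 - <<'E'
from h import *
st()
FL=lambda yaw,t: yawed(yaw,t)@np.diag([1,-1,-1])
print(rows([460,-130,300],FL(.12,.73)))
cv2.imwrite('pics/s10.png',camera('scene')[:,:,::-1])
cv2.imwrite('pics/d10.png',camera('side')[:,:,::-1])
E
```

```text
clock: 16.62
eef_pos: [453.1, -117.2, 290.3]
eef_rot: [1.482, 0.885, 0.069]
wrist_force: [-0.9, -1.0, -0.1]
finger_gap: 84.5
16.62 [ 453.1 -117.2  290.3] [[0.632, 0.763, 0.138], [0.044, 0.142, -0.989], [-0.774, 0.631, 0.056]] F [-0.9 -1.  -0.1] gap 84.5 q [-0.54 -0.28  2.06  0.51  0.83 -0.94]
[ 0.516   0.0192  0.0037 -0.0123  0.0318  0.0471]
```

View pics/s10.png

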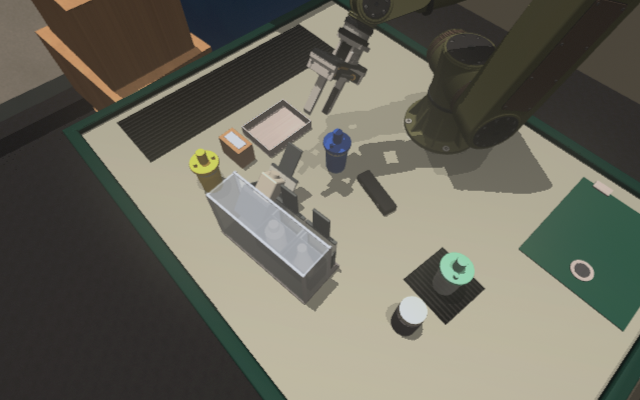

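View pics/d10.png

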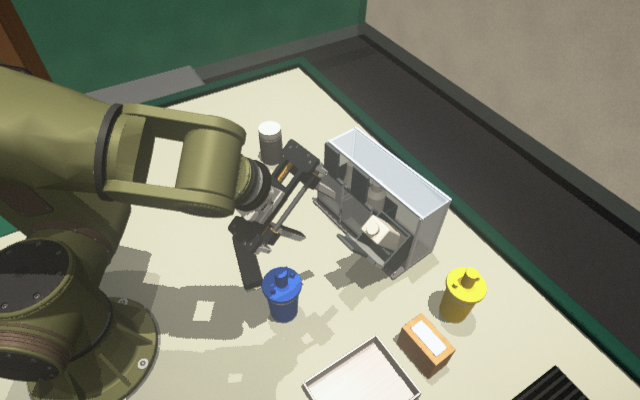

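```bash
python3 - <<'E'
import cv2
a=cv2.imread('pics/s10.png')[130:230,220:340]; cv2.imwrite('pics/s10z.png',cv2.resize(a,(720,600),interpolation=cv2.INTER_CUBIC))
a=cv2.imread('pics/d10.png')[170:290,300:440]; cv2.imwrite('pics/d10z.png',cv2.resize(a,(700,600),interpolation=cv2.INTER_CUBIC))
E
```

```text
(no output)
```

View pics/s10z.png

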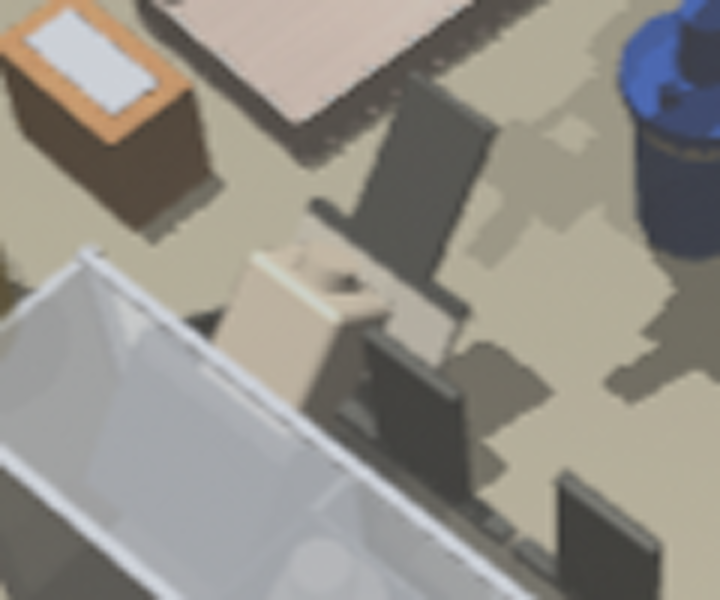

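View pics/d10z.png

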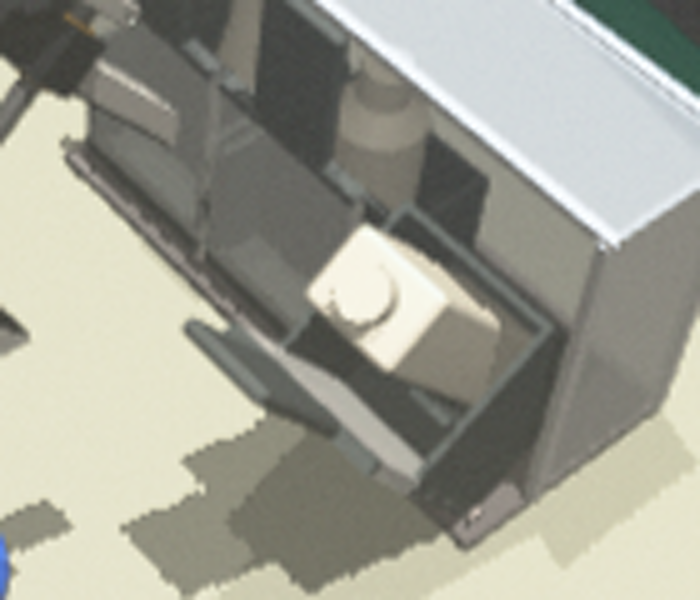

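```bash
python3 - <<'E'
from h import *
S=lambda p:('scene',220+p[0]/6-.5,130+p[1]/6-.5)
D=lambda p:('side',300+p[0]/5-.5,170+p[1]/5-.5)
P={}
for k,a,b in [('r-',(253,255),(447,300)),('r+',(337,320),(363,225)),('f+',(390,310),(308,293)),('tab+',(497,127),(187,322))]:
    P[k],e=tri([S(a),D(b)]);print(k,P[k].round(1),np.round(e,1))
o=np.array([629.6,-19.3]);c,s=np.cos(.12),np.sin(.12);U=np.array([[c,s],[-s,c]])
for k in P: print(k,'unit',np.round(np.r_[U@(P[k][:2]-o),P[k][2]-10],1))
print(np.linalg.norm(P['r+']-P['r-']),np.linalg.norm(P['r+']-P['f+']),'tops', (P['f+']+P['r-'])/2)
t=np.r_[U@(P['tab+'][:2]-o),P['tab+'][2]-10];print('theta',np.arctan2(-t[0],t[2]),np.hypot(t[0],t[2]))
v=P['r+']-P['f+'];v[:2]=U@v[:2];print('flask tilt',np.arctan2(v[2],v[0]))
w=P['r+']-P['r-'];print('yaw',np.arctan2(-w[0],w[1]))
E
```

```text
r- [ 622.7 -142.4  165.6] [1. 1.]
r+ [616.9 -91.3 166.2] [0.3 0.3]
f+ [587.7 -94.7 141.1] [0.5 0.5]
tab+ [ 510.9 -110.4  188.5] [1. 1.]
r- unit [ -21.6 -121.4  155.6]
r+ unit [-21.3 -69.9 156.2]
f+ unit [-50.7 -69.8 131.1]
tab+ unit [-128.7  -76.2  178.5]
51.42214988059154 38.65780658889168 tops [ 605.16854789 -118.53718822  153.34613026]
theta 0.6246260995179439 220.1071343536513
flask tilt 0.7071109126984728
yaw 0.11343648158047787
```

```bash
cat >> h.py <<'E'
FL=lambda yaw,t: yawed(yaw,t)@np.diag([1,-1,-1])
E
python3 - <<'E'
from h import *
print(rows([500,-123,275],FL(.12,.55)),rows([565.8,-123.3,218],FL(.12,.55)))
E
```

```text
[ 0.5154 -0.025  -0.0428  0.1373  0.0844  0.0383] [ 0.5154 -0.025  -0.0428  0.4229  0.1316  0.059 ]
```

```bash
python3 -m handwheel '[[0.06,0,0,0.02,0.01,0,0.8],[0.12,0,0,0.04,0.02,0.01,0.8],[0.18,0,-0.01,0.06,0.04,0.02,0.8],[0.24,-0.01,-0.02,0.08,0.06,0.03,0.8],[0.3,-0.01,-0.02,0.1,0.08,0.04,0.8],[0.36,-0.02,-0.03,0.137,0.084,0.04,0.8],[0.42,-0.02,-0.04,0.137,0.084,0.04,0.8],[0.48,-0.025,-0.04,0.137,0.084,0.04,0.8],[0.515,-0.025,-0.043,0.137,0.084,0.038,0.8],[0.515,-0.025,-0.043,0.137,0.084,0.038,0.8]]'; python3 - <<'E'
from h import *
st()
for p in([565.8,-123.3,218],[617.7,-117,132.8]): print(rows(p,FL(.12,.55)))
E
```

```text
clock: 17.98
eef_pos: [499.9, -123.1, 275.0]
eef_rot: [3.137, 1.022, 0.12]
wrist_force: [-0.9, 1.0, -0.5]
finger_gap: 75.2
17.98 [ 499.9 -123.1  275. ] [[0.518, 0.124, -0.846], [0.063, -0.992, -0.107], [-0.853, 0.002, -0.522]] F [-0.9  1.  -0.5] gap 75.2 q [-0.46 -0.09  1.9   0.38  0.9   0.82]
[ 0.0015  0.0003  0.      0.2757  0.0274 -0.0867]
[ 1.500e-03  3.000e-04  0.000e+00  6.089e-01  2.730e-02 -8.700e-02]
```

```bash
python3 -m handwheel '[[0,0,0,0.08,0.015,-0.05,0.8],[0,0,0,0.2,0.027,-0.087,0.8],[0,0,0,0.3,0.027,-0.087,0.8],[0,0,0,0.4,0.027,-0.087,0.8],[0,0,0,0.4,0.027,-0.087,0.8]]'; python3 - <<'E'
from h import *
st()
print(rows([617.7,-117,132.8],FL(.12,.55)))
cv2.imwrite('pics/d11.png',camera('side')[:,:,::-1])
cv2.imwrite('pics/w11.png',camera('wrist')[:,:,::-1])
cv2.imwrite('pics/s11.png',cv2.resize(camera('scene')[110:260,180:360,::-1],(720,600),interpolation=cv2.INTER_CUBIC))
E
```

```text
clock: 18.6
eef_pos: [584.9, -120.4, 184.4]
eef_rot: [3.136, 1.025, 0.123]
wrist_force: [-0.2, 0.4, -0.4]
finger_gap: 74.7
18.6 [ 584.9 -120.4  184.4] [[0.515, 0.128, -0.847], [0.064, -0.992, -0.111], [-0.855, 0.003, -0.519]] F [-0.2  0.4 -0.4] gap 74.7 q [-0.37  0.19  1.82  0.41  0.68  0.81]
[ 0.0028  0.0012  0.0005  0.204   0.0024 -0.0046]
```

View pics/d11.png

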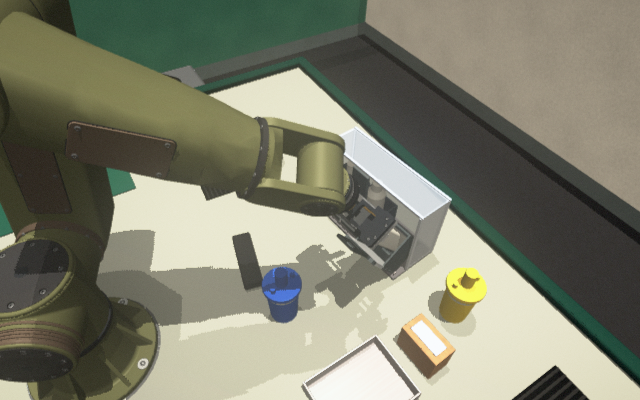

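View pics/w11.png

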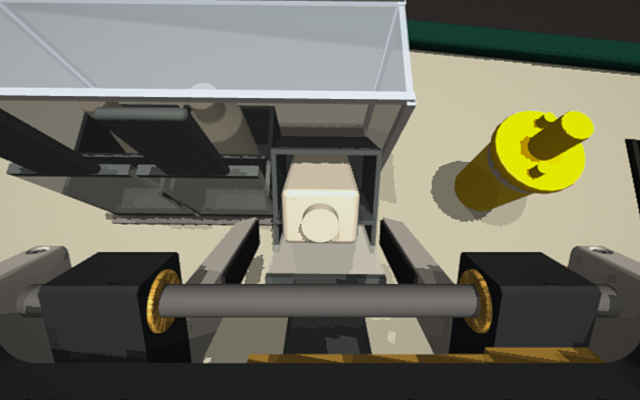

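View pics/s11.png

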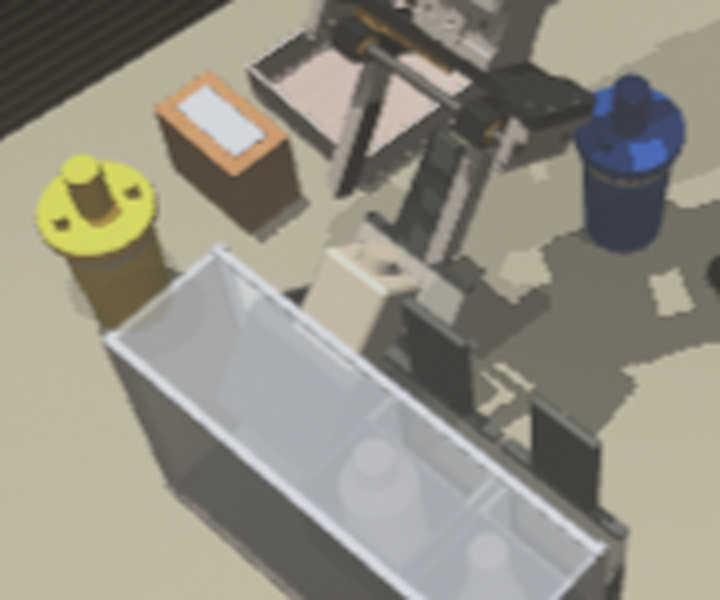

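```bash
python3 - <<'E'
from h import *
print(proj('wrist',[605.2,-118.5,153.3]))
for n,p in dict(rm=[622.7,-142.4,165.6],rp=[616.9,-91.3,166.2],fp=[587.7,-94.7,141.1]).items(): print(n,proj('wrist',p))
a=cv2.imread('pics/w11.png')[140:300,240:400]; cv2.imwrite('pics/w11z.png',cv2.resize(a,(600,600),interpolation=cv2.INTER_CUBIC))
E
```

```text
[318.35792099 214.81193432]
rm [355.32875098 190.72830858]
rp [281.92953901 189.48572203]
fp [283.85147723 237.36127662]
```

View pics/w11z.png

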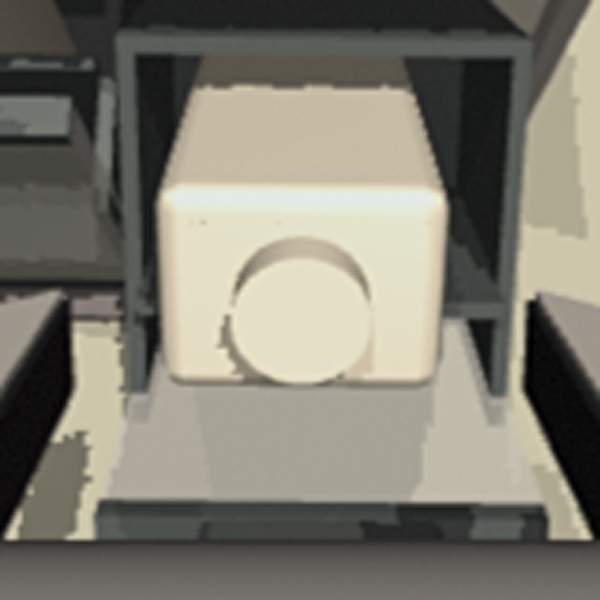

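```bash
python3 -m handwheel '[[0,0,0,0.05,0.003,-0.004,0.8],[0,0,0,0.1,0.003,-0.004,0.8],[0,0,0,0.16,0.003,-0.004,0.8],[0,0,0,0.2,0.003,-0.004,0.8],[0,0,0,0.204,0.003,-0.004,0.8],[0,0,0,0.204,0.003,-0.004,0.8]]'; python3 - <<'E'
from h import *
st()
cv2.imwrite('pics/w12.png',camera('wrist')[:,:,::-1])
cv2.imwrite('pics/s12.png',cv2.resize(camera('scene')[110:260,180:360,::-1],(720,600),interpolation=cv2.INTER_CUBIC))
E
```

```text
clock: 19.5
eef_pos: [618.1, -118.0, 136.2]
eef_rot: [3.133, 1.02, 0.119]
wrist_force: [0.4, 0.7, 0.8]
finger_gap: 74.9
19.5 [ 618.1 -118.   136.2] [[0.52, 0.125, -0.845], [0.062, -0.992, -0.109], [-0.852, 0.004, -0.523]] F [0.4 0.7 0.8] gap 74.9 q [-0.35  0.32  1.78  0.44  0.58  0.78]
```

View pics/w12.png

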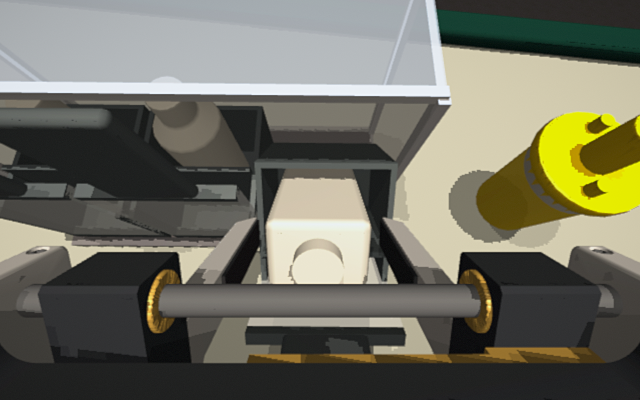

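View pics/s12.png

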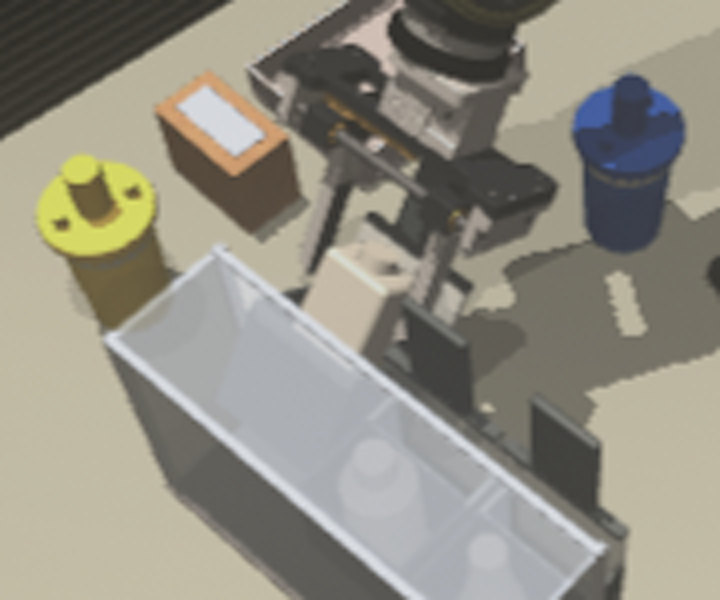

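```bash
python3 -m handwheel '[[0,0,0,0.012,0,0,0.8],[0,0,0,0.015,0,0,0.6],[0,0,0,0.015,0,0,0.3],[0,0,0,0.015,0,0,0.3],[0,0,0,0.015,0,0,0.3],[0,0,0,0.015,0,0,0.3]]' 40; python3 - <<'E'
from h import *
st()
# lift direction .65 in unit
d=np.array([-np.sin(.65)*np.cos(.12),-np.sin(.65)*np.sin(.12),np.cos(.65)])
p,T=tool(); print('tool dir per 300',(T.T@d).round(3))
E
```

```text
clock: 20.35
eef_pos: [620.5, -117.8, 132.7]
eef_rot: [3.133, 1.02, 0.118]
wrist_force: [1.0, 0.6, -1.2]
finger_gap: 55.7
20.35 [ 620.5 -117.8  132.7] [[0.52, 0.125, -0.845], [0.062, -0.992, -0.109], [-0.852, 0.004, -0.524]] F [ 1.   0.6 -1.2] gap 55.7 q [-0.34  0.33  1.78  0.45  0.57  0.78]
tool dir per 300 [-0.995  0.     0.099]
```

Gripped (55.7 mm). Draw out along the bin direction.

```bash
python3 -m handwheel '[[0,0,0,-0.04,0,0.004,0.3],[0,0,0,-0.1,0,0.01,0.3],[0,0,0,-0.16,0,0.016,0.3],[0,0,0,-0.16,0,0.016,0.3]]' 45; python3 - <<'E'
from h import *
st()
cv2.imwrite('pics/w13.png',camera('wrist')[:,:,::-1])
cv2.imwrite('pics/s13.png',cv2.resize(camera('scene')[110:260,180:360,::-1],(720,600),interpolation=cv2.INTER_CUBIC))
E
```

```text
clock: 20.85
eef_pos: [591.2, -121.6, 172.4]
eef_rot: [3.131, 1.018, 0.116]
wrist_force: [0.4, 0.0, -3.0]
finger_gap: 55.9
20.85 [ 591.2 -121.6  172.4] [[0.521, 0.125, -0.844], [0.061, -0.992, -0.109], [-0.851, 0.005, -0.525]] F [ 0.4  0.  -3. ] gap 55.9 q [-0.37  0.22  1.82  0.42  0.65  0.79]
```

View pics/w13.png

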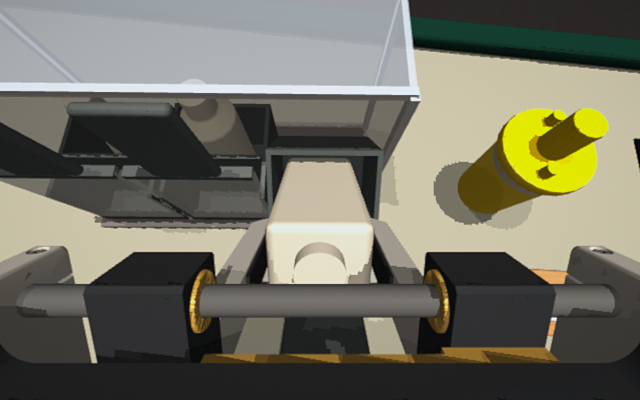

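View pics/s13.png

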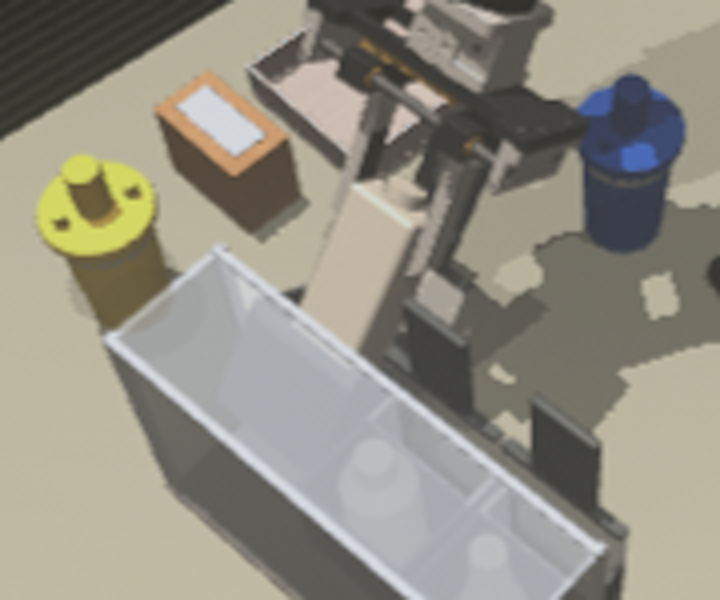

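```bash
python3 -m handwheel '[[0,0,0,-0.08,0,0.008,0.3],[0,0,0,-0.2,0,0.02,0.3],[0,0,0,-0.33,0,0.03,0.3],[0,0,0,-0.45,0,0.04,0.3],[0,0,0,-0.5,0,0.045,0.3],[0,0,0,-0.5,0,0.045,0.3]]'; python3 - <<'E'
from h import *
st()
cv2.imwrite('pics/w14.png',camera('wrist')[:,:,::-1])
cv2.imwrite('pics/d14.png',camera('side')[:,:,::-1])
print(rows([480,-240,310],FL(.12,.55)))
E
```

```text
clock: 21.7
eef_pos: [502.1, -132.2, 291.6]
eef_rot: [3.133, 1.019, 0.117]
wrist_force: [0.6, -0.0, -2.4]
finger_gap: 55.9
21.7 [ 502.1 -132.2  291.6] [[0.52, 0.125, -0.845], [0.061, -0.992, -0.109], [-0.852, 0.005, -0.524]] F [ 0.6 -0.  -2.4] gap 55.9 q [-0.48 -0.09  1.86  0.37  0.94  0.81]
[ 2.100e-03  2.000e-04  0.000e+00 -1.169e-01  3.485e-01  6.720e-02]
```

View pics/w14.png

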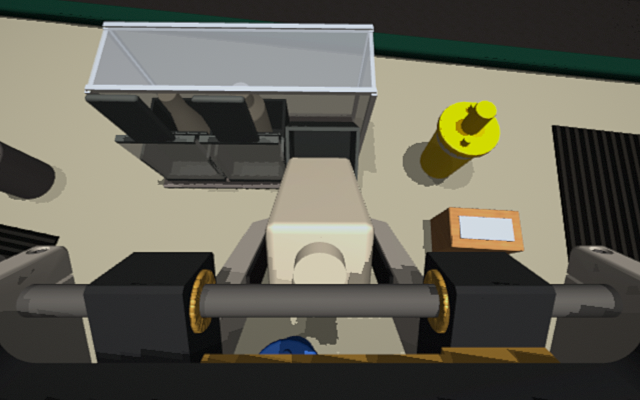

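View pics/d14.png

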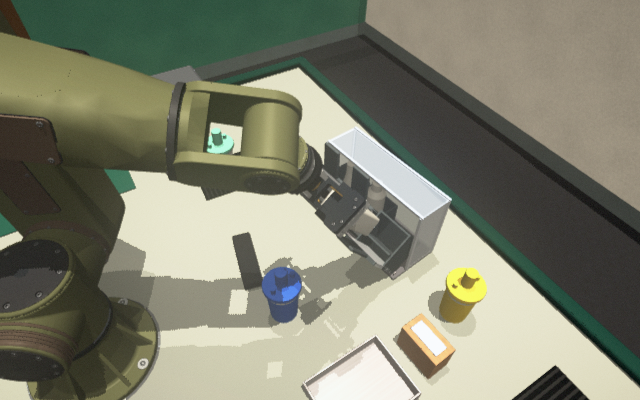

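```bash
python3 -m handwheel '[[0,0,0,-0.05,0.04,0.02,0.3],[0,0,0,-0.1,0.14,0.06,0.3],[0,0,0,-0.117,0.25,0.067,0.3],[0,0,0,-0.117,0.33,0.067,0.3],[0,0,0,-0.117,0.35,0.067,0.3]]'; python3 - <<'E'
from h import *
st()
print(rows([424,-344,240],FL(0,-.16)))
E
```

```text
clock: 22.42
eef_pos: [480.3, -241.3, 308.3]
eef_rot: [3.139, 1.023, 0.122]
wrist_force: [0.1, 0.6, -2.5]
finger_gap: 55.7
22.43 [ 480.3 -241.3  308.3] [[0.517, 0.124, -0.847], [0.063, -0.992, -0.107], [-0.854, 0.001, -0.521]] F [ 0.1  0.6 -2.5] gap 55.7 q [-0.73 -0.01  1.75  0.46  1.07  0.56]
[ 0.0398 -0.225   0.0074  0.0757  0.316   0.3141]
```

```bash
python3 -m handwheel '[[0.005,-0.03,0,0.01,0.04,0.04,0.3],[0.01,-0.07,0,0.02,0.1,0.1,0.3],[0.02,-0.11,0,0.04,0.17,0.17,0.3],[0.03,-0.15,0.005,0.05,0.23,0.23,0.3],[0.035,-0.19,0.007,0.06,0.28,0.28,0.3],[0.04,-0.215,0.007,0.07,0.31,0.31,0.3],[0.04,-0.225,0.007,0.076,0.316,0.314,0.3],[0.04,-0.225,0.007,0.076,0.316,0.314,0.3]]'; python3 - <<'E'
from h import *
st()
cv2.imwrite('pics/d15.png',camera('side')[:,:,::-1])
cv2.imwrite('pics/s15.png',camera('scene')[:,:,::-1])
E
```

```text
clock: 23.42
eef_pos: [424.7, -343.4, 239.4]
eef_rot: [-0.012, 1.411, 3.131]
wrist_force: [0.0, -0.1, -2.6]
finger_gap: 55.9
23.43 [ 424.7 -343.4  239.4] [[-0.159, 0.001, -0.987], [0.002, -1.0, -0.001], [-0.987, -0.002, 0.159]] F [ 0.  -0.1 -2.6] gap 55.9 q [-0.7   0.35  1.4  -0.1   1.51  0.88]
```

View pics/d15.png

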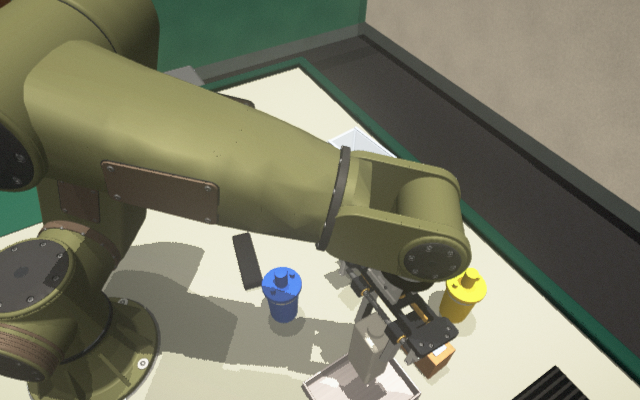

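View pics/s15.png

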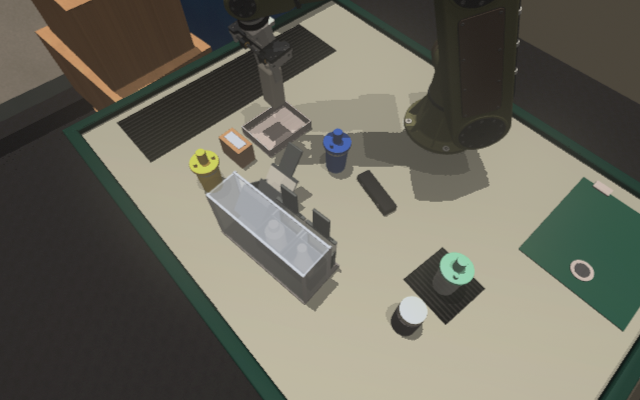

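```bash
python3 - <<'E'
from h import *
a=cv2.imread('pics/d15.png')[290:400,300:430]; cv2.imwrite('pics/d15z.png',cv2.resize(a,(702,594),interpolation=cv2.INTER_CUBIC))
a=cv2.imread('pics/s15.png')[40:150,220:330]; cv2.imwrite('pics/s15z.png',cv2.resize(a,(594,594),interpolation=cv2.INTER_CUBIC))
for n,o,k in(('side',(300,290),5.4),('scene',(220,40),5.4)):
  for z in (131,263): print(n,z,[((proj(n,[424.7+dx,-343.4+dy,z])-o)*k).round().tolist() for dx,dy in((-22,28),(-22,-28),(22,28),(22,-28))])
E
```

```text
side 131 [[251.0, 369.0], [351.0, 522.0], [361.0, 302.0], [464.0, 448.0]]
side 263 [[281.0, 185.0], [399.0, 352.0], [407.0, 112.0], [527.0, 271.0]]
scene 131 [[351.0, 345.0], [288.0, 292.0], [290.0, 384.0], [227.0, 330.0]]
scene 263 [[333.0, 154.0], [264.0, 99.0], [264.0, 194.0], [195.0, 138.0]]
```

View pics/d15z.png

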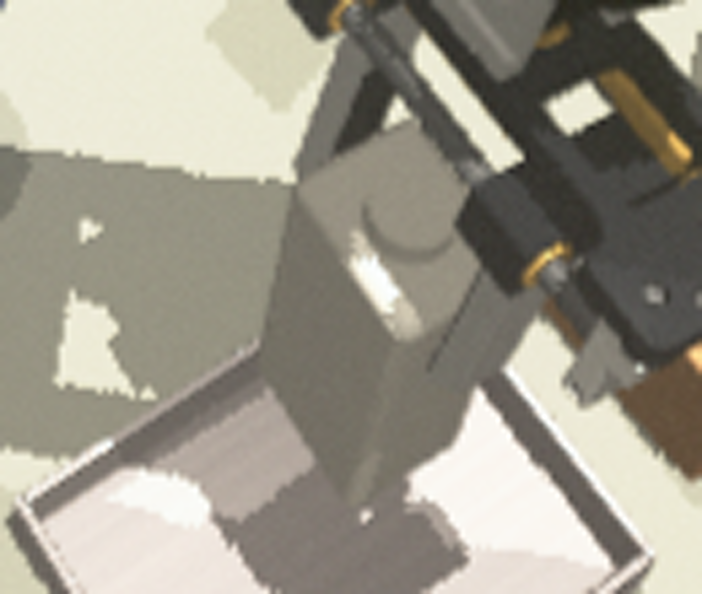

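View pics/s15z.png

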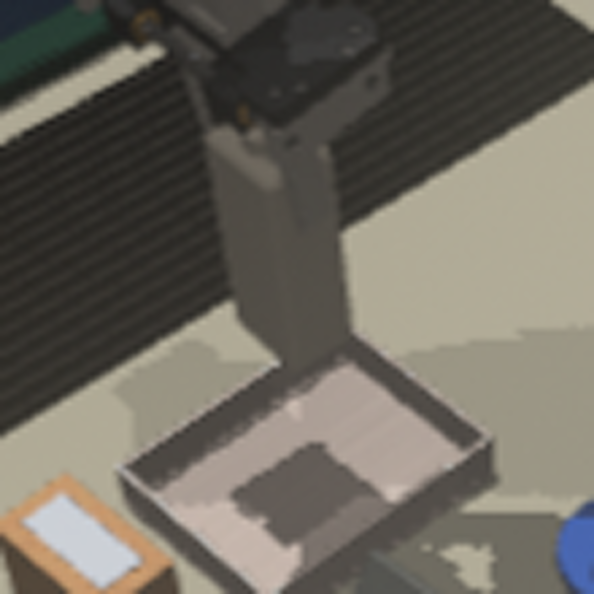

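```bash
python3 -m handwheel '[[0,0,0,0.05,0,-0.008,0.3],[0,0,0,0.14,0,-0.023,0.3],[0,0,0,0.24,0,-0.039,0.3],[0,0,0,0.33,0,-0.053,0.3],[0,0,0,0.375,0,-0.06,0.3],[0,0,0,0.395,0,-0.063,0.3],[0,0,0,0.405,0,-0.065,0.3],[0,0,0,0.405,0,-0.065,0.3]]'; python3 - <<'E'
from h import *
st()
cv2.imwrite('pics/d16.png',cv2.resize(camera('side')[290:400,300:430,::-1],(702,594),interpolation=cv2.INTER_CUBIC))
cv2.imwrite('pics/s16.png',cv2.resize(camera('scene')[40:170,220:350,::-1],(594,594),interpolation=cv2.INTER_CUBIC))
E
```

```text
clock: 24.52
eef_pos: [424.6, -343.6, 117.7]
eef_rot: [-0.003, 1.413, 3.139]
wrist_force: [-0.6, 0.3, -2.2]
finger_gap: 56.0
24.52 [ 424.6 -343.6  117.7] [[-0.157, 0.0, -0.988], [0.0, -1.0, -0.0], [-0.988, -0.001, 0.157]] F [-0.6  0.3 -2.2] gap 56.0 q [-0.7   0.46  1.54 -0.11  1.26  0.91]
```

View pics/s16.png

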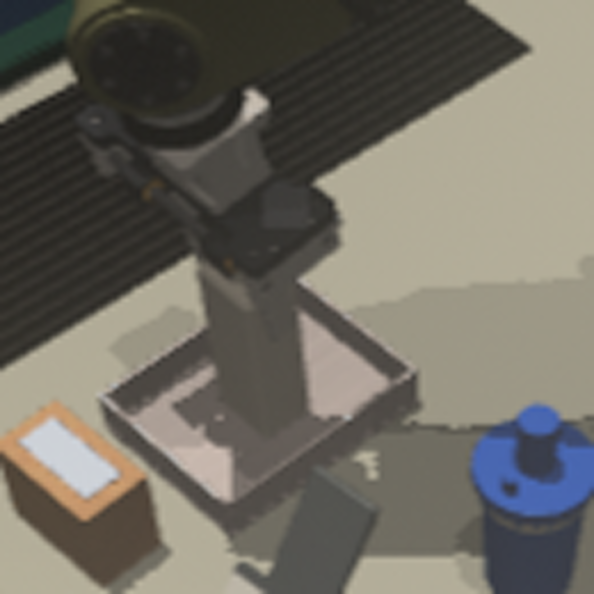

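View pics/d16.png

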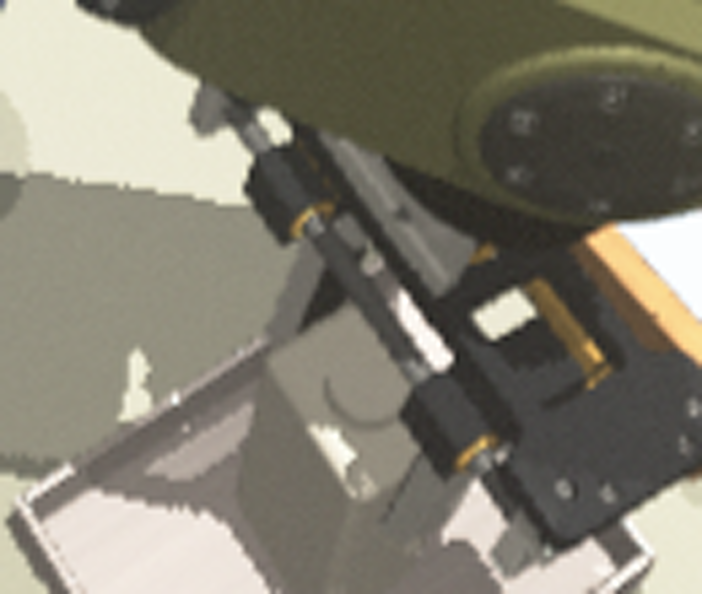

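Inside the tray and nearly down. Lower in small steps to contact.

```bash
for i in 1 2; do python3 -m handwheel '[[0,0,0,0.006,0,-0.001,0.3],[0,0,0,0.012,0,-0.002,0.3],[0,0,0,0.012,0,-0.002,0.3]]' | egrep 'pos|force'; done
```

```text
eef_pos: [424.6, -343.6, 113.9]
wrist_force: [0.6, -0.5, -2.8]
eef_pos: [424.5, -343.5, 110.1]
wrist_force: [0.2, -0.1, -2.2]
```

```bash
for i in 1 2; do python3 -m handwheel '[[0,0,0,0.004,0,0,0.3],[0,0,0,0.006,0,-0.001,0.3],[0,0,0,0.006,0,-0.001,0.3]]' | egrep 'pos|force'; done
```

```text
eef_pos: [424.6, -343.6, 108.9]
wrist_force: [-1.9, 2.1, 5.6]
eef_pos: [424.8, -343.5, 108.8]
wrist_force: [-4.9, 5.6, 17.2]
```

```bash
python3 -m handwheel '[[0,0,0,-0.006,0,0.001,0.3],[0,0,0,-0.006,0,0.001,0.62],[0,0,0,-0.006,0,0.001,0.7],[0,0,0,-0.006,0,0.001,0.8],[0,0,0,-0.006,0,0.001,0.8],[0,0,0,-0.006,0,0.001,0.8]]' 10; python3 - <<'E'
from h import *
st()
cv2.imwrite('pics/w17.png',camera('wrist')[:,:,::-1])
p,T=tool();print((T.T@[0,0,1]).round(3))
E
```

```text
clock: 26.88
eef_pos: [424.7, -343.6, 110.6]
eef_rot: [0.0, 1.413, -3.141]
wrist_force: [-0.4, 0.1, -0.5]
finger_gap: 75.2
26.88 [ 424.7 -343.6  110.6] [[-0.157, 0.0, -0.988], [-0.0, -1.0, -0.0], [-0.988, 0.0, 0.157]] F [-0.4  0.1 -0.5] gap 75.2 q [-0.7   0.47  1.55 -0.11  1.25  0.91]
[-0.988  0.     0.157]
```

View pics/w17.png

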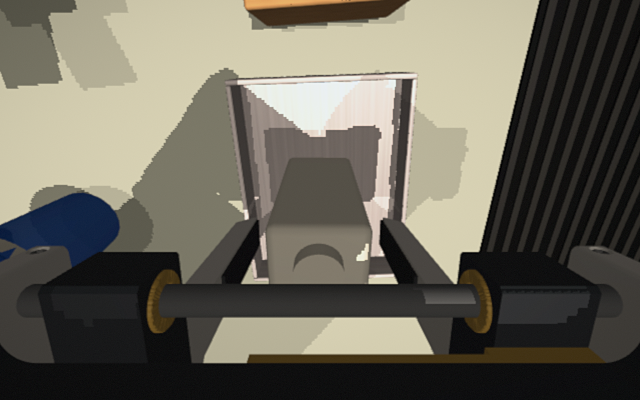

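```bash
python3 -m handwheel '[[0,0,0,-0.05,0,0.008,0.8],[0,0,0,-0.15,0,0.024,0.8],[0,0,0,-0.3,0,0.048,0.8],[0,0,0,-0.45,0,0.072,0.8],[0,0,0,-0.59,0,0.094,0.8],[0,0,0,-0.59,0,0.094,0.8]]'; python3 - <<'E'
from h import *
st()
cv2.imwrite('pics/d18.png',camera('side')[:,:,::-1])
cv2.imwrite('pics/s18.png',camera('scene')[:,:,::-1])
E
```

```text
clock: 27.68
eef_pos: [425.3, -344.0, 294.2]
eef_rot: [0.029, 1.418, -3.112]
wrist_force: [0.8, 1.1, -0.4]
finger_gap: 75.3
27.68 [ 425.3 -344.   294.2] [[-0.152, 0.0, -0.988], [-0.004, -1.0, 0.0], [-0.988, 0.004, 0.152]] F [ 0.8  1.1 -0.4] gap 75.3 q [-0.7   0.32  1.32 -0.1   1.62  0.87]
```

View pics/s18.png

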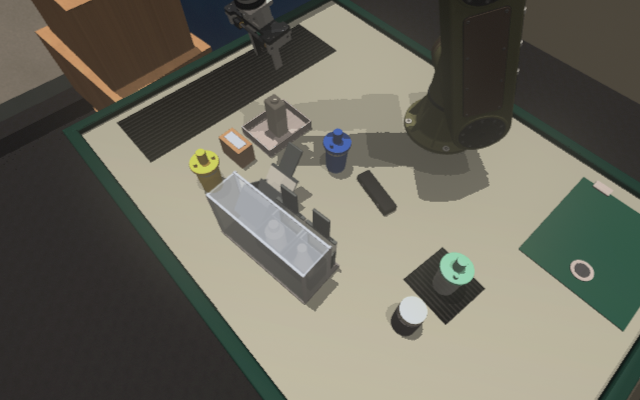

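View pics/d18.png

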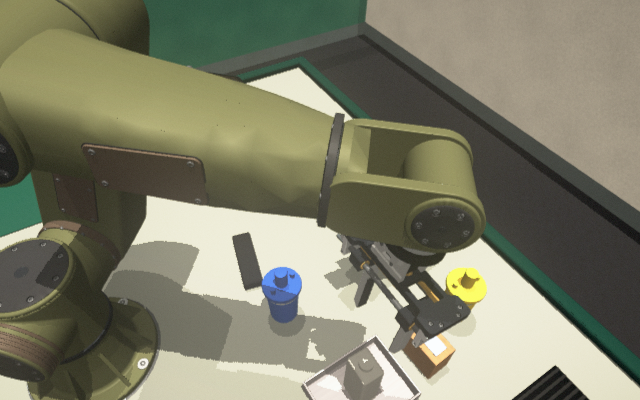

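```bash
cat >> h.py <<'E'
_y=.12;_o=np.array([629.6,-19.3]);_U=R.from_euler('z',_y).as_matrix()[:2,:2]
def hook(th,xb,zb,y=-100):
    x=xb*np.cos(th)-zb*np.sin(th); z=10+xb*np.sin(th)+zb*np.cos(th)
    return np.r_[_o+_U@[x,y],z]
E
python3 - <<'E'
from h import *
print(hook(.62,-40,200),rows([470,-140,250],FL(.12,.6)))
E
```

```text
[ 493.87885329 -136.38951136  149.53428491] [-0.038   0.2407 -0.0087  0.1084 -0.678  -0.1707]
```

```bash
python3 -m handwheel '[[0,0,0,0,-0.1,-0.03,0.2],[-0.01,0.03,0,0.02,-0.25,-0.06,0.1],[-0.015,0.08,0,0.04,-0.4,-0.1,0.1],[-0.02,0.13,0,0.07,-0.52,-0.13,0.1],[-0.03,0.18,-0.005,0.09,-0.62,-0.16,0.1],[-0.038,0.22,-0.009,0.108,-0.678,-0.17,0.1],[-0.038,0.24,-0.009,0.108,-0.678,-0.17,0.1],[-0.038,0.24,-0.009,0.108,-0.678,-0.17,0.1]]'; python3 - <<'E'
from h import *
st()
M=lambda t:FL(.12,t)
print(rows(hook(.62,-40,200),M(.6)),rows(hook(.62,-20,200),M(.6)))
cv2.imwrite('pics/w19.png',camera('wrist')[:,:,::-1])
cv2.imwrite('pics/s19.png',camera('scene')[:,:,::-1])
E
```

```text
clock: 28.78
eef_pos: [469.0, -139.8, 249.1]
eef_rot: [-3.138, 0.975, 0.123]
wrist_force: [-0.2, -0.4, 0.1]
finger_gap: 9.5
28.77 [ 469.  -139.8  249.1] [[0.557, 0.119, -0.822], [0.069, -0.993, -0.097], [-0.828, -0.002, -0.561]] F [-0.2 -0.4  0.1] gap 9.5 q [-0.56 -0.13  2.01  0.49  0.84  0.64]
[-0.0005  0.0013  0.0005  0.3218 -0.0008  0.1171] [-0.0005  0.0013  0.0005  0.3202 -0.0009  0.0504]
```

View pics/w19.png

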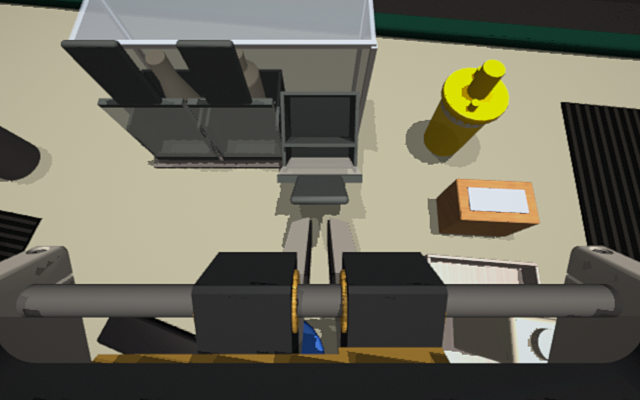

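View pics/s19.png

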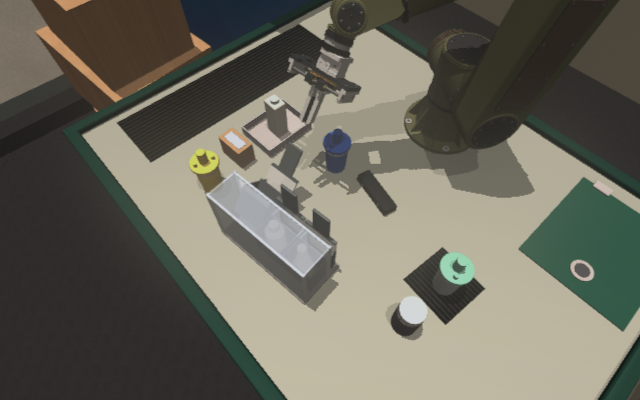

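```bash
python3 -m handwheel '[[0,0,0,0.05,0,0.06,0.1],[0,0,0,0.15,0,0.117,0.1],[0,0,0,0.26,0,0.117,0.1],[0,0,0,0.32,0,0.117,0.1],[0,0,0,0.32,0,0.117,0.1],[0,0,0,0.32,0,0.117,0.1]]'; python3 - <<'E'
from h import *
st()
cv2.imwrite('pics/w20.png',camera('wrist')[:,:,::-1])
for th in (.62,.56,.48,.4,.32,.24,.16,.08,.03,0,-.02): print(th,rows(hook(th,-12,200),FL(.12,th+1e-9)).round(3).tolist())
E
```

```text
clock: 29.62
eef_pos: [494.5, -137.1, 151.3]
eef_rot: [-3.139, 0.975, 0.122]
wrist_force: [-0.3, 0.5, 0.4]
finger_gap: 9.4
29.62 [ 494.5 -137.1  151.3] [[0.557, 0.12, -0.822], [0.068, -0.993, -0.098], [-0.828, -0.001, -0.561]] F [-0.3  0.5  0.4] gap 9.4 q [-0.52  0.06  2.08  0.64  0.6   0.48]
0.62 [-0.0, 0.008, 0.0, 0.002, -0.003, -0.088]
0.56 [-0.0, -0.012, 0.0, 0.0, -0.003, -0.128]
0.48 [-0.0, -0.037, 0.0, 0.001, -0.003, -0.182]
0.4 [-0.0, -0.063, 0.0, 0.006, -0.003, -0.235]
0.32 [-0.0, -0.088, 0.0, 0.016, -0.003, -0.287]
0.24 [-0.0, -0.114, 0.0, 0.029, -0.003, -0.339]
0.16 [-0.0, -0.139, 0.0, 0.047, -0.003, -0.389]
0.08 [-0.0, -0.164, 0.0, 0.069, -0.003, -0.438]
0.03 [-0.0, -0.18, 0.0, 0.084, -0.003, -0.468]
0 [-0.0, -0.19, 0.0, 0.094, -0.003, -0.485]
-0.02 [-0.0, -0.196, 0.0, 0.101, -0.003, -0.497]
```

View pics/w20.png

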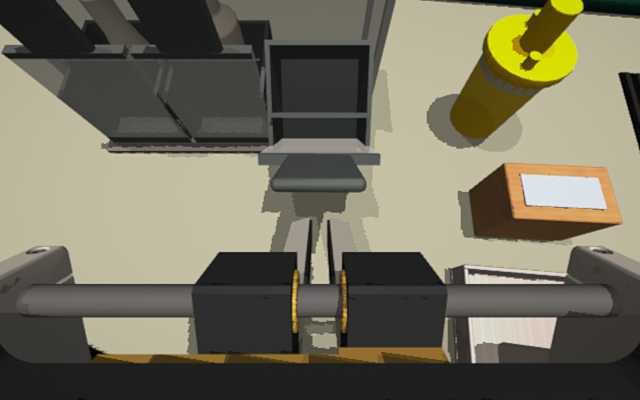

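```bash
python3 -m handwheel '[[0,0,0,0,0,-0.05,0.1],[0,0.008,0,0.002,0,-0.088,0.1],[0,-0.012,0,0,0,-0.128,0.1],[0,-0.037,0,0.001,-0.003,-0.182,0.1],[0,-0.063,0,0.006,-0.003,-0.235,0.1],[0,-0.088,0,0.016,-0.003,-0.287,0.1],[0,-0.114,0,0.029,-0.003,-0.339,0.1],[0,-0.139,0,0.047,-0.003,-0.389,0.1],[0,-0.164,0,0.069,-0.003,-0.438,0.1],[0,-0.18,0,0.084,-0.003,-0.468,0.1],[0,-0.18,0,0.084,-0.003,-0.468,0.1]]'; python3 - <<'E'
from h import *
st()
for th in (.03,0,-.02): print(th,rows(hook(th,-12,200),FL(.12,th+1e-9)).round(3).tolist())
cv2.imwrite('pics/s21.png',cv2.resize(camera('scene')[110:260,180:360,::-1],(720,600),interpolation=cv2.INTER_CUBIC))
E
```

```text
clock: 31.05
eef_pos: [624.3, -120.4, 209.1]
eef_rot: [-3.071, 1.539, 0.192]
wrist_force: [-0.4, 0.2, 0.1]
finger_gap: 9.3
31.05 [ 624.3 -120.4  209.1] [[0.031, 0.121, -0.992], [0.006, -0.993, -0.121], [-0.999, -0.002, -0.032]] F [-0.4  0.2  0.1] gap 9.3 q [-0.25  0.48  1.28  0.01  1.35  1.19]
0.03 [0.0, -0.0, 0.001, -0.002, 0.001, 0.002]
0 [0.0, -0.01, 0.001, -0.002, 0.001, -0.018]
-0.02 [0.0, -0.016, 0.001, -0.003, 0.001, -0.031]
```

View pics/s21.png

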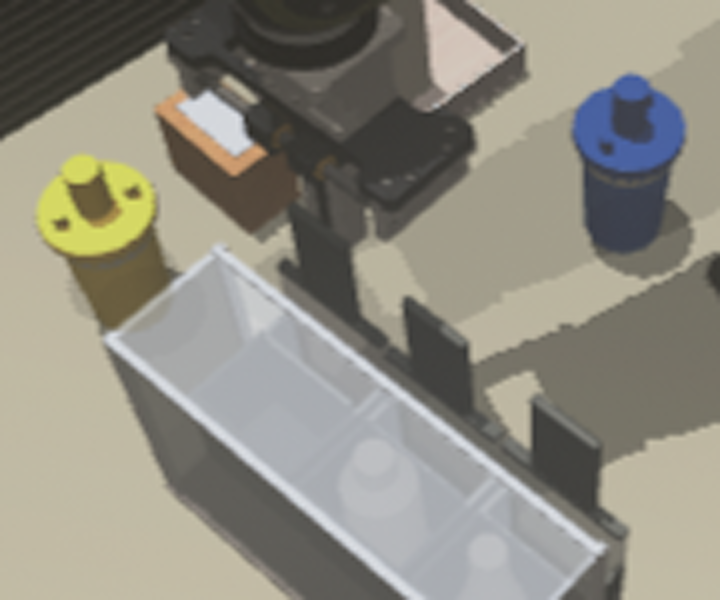

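Almost shut. Push in small steps until the stop shows in the force.

```bash
for i in 1 2; do python3 -m handwheel '[[0,0,0,0,0,-0.007,0.1],[0,0,0,0,0,-0.014,0.1],[0,0,0,0,0,-0.014,0.1]]' | egrep 'pos|force'; done
```

```text
eef_pos: [627.8, -120.1, 209.5]
wrist_force: [-1.4, -0.1, 0.7]
eef_pos: [629.2, -120.0, 209.6]
wrist_force: [-27.2, -0.5, 10.7]
```

```bash
python3 -m handwheel '[[0,0,0,0,0,0.05,0.1],[0,0,0,0,0,0.15,0.1],[0,0,0,-0.15,0,0.3,0.1],[0,0,0,-0.35,0,0.5,0.1],[0,0,0,-0.4,0,0.7,0.1],[0,0,0,-0.4,0,0.7,0.1]]'; python3 - <<'E'
from h import *
st()
cv2.imwrite('pics/w22.png',camera('wrist')[:,:,::-1])
cv2.imwrite('pics/s22.png',camera('scene')[:,:,::-1])
cv2.imwrite('pics/d22.png',camera('side')[:,:,::-1])
a=cv2.imread('pics/s22.png')[120:310,170:360]; cv2.imwrite('pics/s22z.png',cv2.resize(a,(600,600),interpolation=cv2.INTER_CUBIC))
for k in (75,125,-75,-125): print(k, (np.array(proj('scene',hook(0,0,220,k)))-[170,120])*3.158)
E
```

```text
clock: 32.6
eef_pos: [416.2, -146.2, 326.5]
eef_rot: [-3.108, 1.542, 0.153]
wrist_force: [0.7, 0.5, -0.8]
finger_gap: 9.4
32.6 [ 416.2 -146.2  326.5] [[0.028, 0.119, -0.992], [0.004, -0.993, -0.119], [-1.0, -0.001, -0.028]] F [ 0.7  0.5 -0.8] gap 9.4 q [-0.43 -0.03  1.64  0.02  1.51  1.02]
75 [451.38610831 278.24080344]
125 [505.38425315 318.90218815]
-75 [301.02358782 165.01564897]
-125 [254.43817987 129.93616244]
```

View pics/s22z.png

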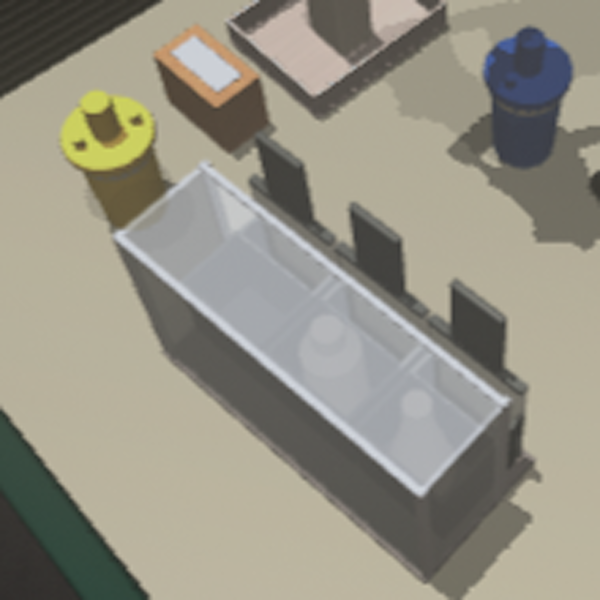

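View pics/w22.png

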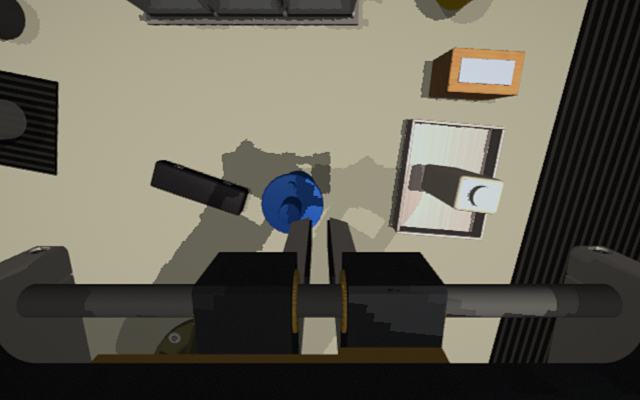

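View pics/s22.png

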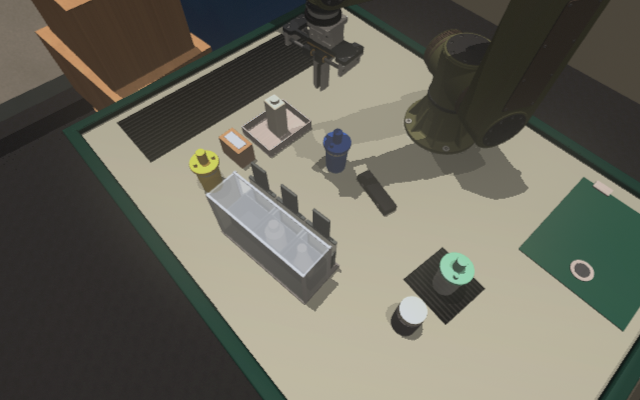

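```bash
python3 - <<'E'
from h import *
a=cv2.imread('pics/s0.png') if 0 else cv2.imread('pics/scene0.png');b=cv2.imread('pics/s22.png')
for n,(x,y,w,h) in dict(tabR=(248,158,22,30),tabM=(278,182,24,30),carton=(215,125,42,45),jar=(390,295,40,42),case=(353,168,46,48),blue=(320,128,34,45)).items():
    A=a[y:y+h,x:x+w].astype(np.float32).mean(2);B=b[y:y+h,x:x+w].astype(np.float32).mean(2)
    print(n,np.round(cv2.phaseCorrelate(A,B),2),np.abs(A-B).mean().round(1))
print(order.sign_off()); st()
E
```

```text
Traceback (most recent call last):
ValueError: setting an array element with a sequence. The requested array has an inhomogeneous shape after 1 dimensions. The detected shape was (2,) + inhomogeneous part.
```

```bash
python3 - <<'E'
from h import *
a=cv2.imread('pics/scene0.png');b=cv2.imread('pics/s22.png')
for n,(x,y,w,h) in dict(tabR=(248,158,22,30),tabM=(278,182,24,30),carton=(215,125,42,45),jar=(390,295,40,42),case=(353,168,46,48),blue=(320,128,34,45)).items():
    A=a[y:y+h,x:x+w].astype(np.float32).mean(2);B=b[y:y+h,x:x+w].astype(np.float32).mean(2)
    print(n,np.round(cv2.phaseCorrelate(A,B)[0],2),np.abs(A-B).mean().round(1))
E
```

```text
tabR [ 0.03 -0.01] 2.2
tabM [0.36 0.46] 26.3
carton [0.51 0.5 ] 2.6
jar [0.02 0.48] 3.1
case [-0.17 -0.13] 18.1
blue [ 0.31 -0.12] 15.9
```

```bash
python3 -c "
from h import *
print(order.sign_off()); st()"
```

```text
the job is handed in; nothing more can be done
None
the job is handed in; nothing more can be done
```

The job is done and handed in at about 32.6 s of the 72 s allowed. I moved the canister by its spout to the mat and hooked the right bin's tab to tilt the bin out. I then drew out the flask, stood it in the tray and pushed the bin shut until it reached its stop. The interface reports no verdict.

**Last checks that agreed:**
- **Canister:** it stands upright on the mat. The wrist picture put it 1–2 mm from the mat's middle just after release.
- **Flask:** it stands upright in the tray.
- **Bin:** the tab's image matches the start picture to within 0.03 pixel.
- **Others:** the other two bottles are still in their bins. The carton and jar are within about 0.7 pixel of their start images, which is too small to mean they moved.

**Checks that fell short or disagreed:**
- **Tilt and joint limit:** the last joint reached its -2.55 rad limit while I pulled the bin open, so it stopped at about 0.62 rad instead of the planned 0.73. I turned the gripper half round and the flask still came out clear.
- **Changed images:** the case, blue canister and middle-tab images differed by 16–26 grey levels from the start. I put this down to shadows, and to the green canister no longer standing beside the middle tab. They look unmoved by eye, with shifts of at most 0.6 pixel.
- **Forces:** the highest wrist force I read was about 29 N, when the bin met its stop. Setting the flask down read about 19 N.

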